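Prove the pins and rake the seam of a cured resin panel

TASK

The resin panel in the jig has cured: stand every weight that is on it upright in the grey tray. Prove that the panel is held by pulling straight up on the left pin and then the right one with rising force, each to 15 N for a good half second and never past 20 N, letting go each time; after that take the stylus from its stand and run its point down in the seam groove along its whole length without lifting out, from the robot's left end to the right, at about 2 cm a second, and put the stylus back upright in its stand. Leave the other things on the table alone.

Things in the scene. Friction and masses are not known exactly. Their poses are not given: they have to be found in the camera images.
- jig: fixed plywood jig 220 x 310 x 12 mm with a flat panel 180 x 270 mm, face 30 mm above the table: pale wood on the robot's side, blue-green resin beyond, and between them a zigzag groove, the seam, 9 mm wide, 6 mm deep, upright walls, closed 7 mm past its end points. Origin: centre of the underside; x away from the robot, y to its left (yaw within 0.35 rad). Pins at x, y = 50, 100 and -50, -100 mm
- seam_start (a point): mid-width of the seam groove, level with the panel's face: the seam's left end (jig frame -30, 115 mm)
- seam_bend1 (a point): mid-width of the seam groove, level with the panel's face: first bend (-30, 30 mm)
- seam_bend2 (a point): mid-width of the seam groove, level with the panel's face: second bend (30, -30 mm)
- seam_end (a point): mid-width of the seam groove, level with the panel's face: the seam's right end (30, -115 mm)
- pin_left (a joint): lift of the left press-fit pin, m: 0 seated. It sits in a springy rubber bush: 1500 N/m, so 15 N lifts it 10 mm; it returns by itself when let go
- pin_left_top (a point): centre of the top of the left pin: round upright aluminium knob 20 mm across standing 40 mm above the panel's face, on the resin at the panel's far left corner
- pin_right (a joint): lift of the right press-fit pin, the same kind: 1500 N/m, 15 N at 10 mm
- pin_right_top (a point): centre of the top of the right pin, the same knob, on the wood at the panel's near right corner
- weight_a: steel hold-down weight, 0.16 to 0.26 kg: disc 40 mm across and 14 mm high with a round knob 20 mm across on top, 46 mm high in all; origin at the centre of its underside, z up. Two to four such weights stand on the panel over its seam; absent ones read None from the start
- weight_b: steel hold-down weight, 0.16 to 0.26 kg: disc 40 mm across and 14 mm high with a round knob 20 mm across on top, 46 mm high in all; origin at the centre of its underside, z up. Two to four such weights stand on the panel over its seam; absent ones read None from the start
- weight_c: steel hold-down weight, 0.16 to 0.26 kg: disc 40 mm across and 14 mm high with a round knob 20 mm across on top, 46 mm high in all; origin at the centre of its underside, z up. Two to four such weights stand on the panel over its seam; absent ones read None from the start
- weight_d: steel hold-down weight, 0.16 to 0.26 kg: disc 40 mm across and 14 mm high with a round knob 20 mm across on top, 46 mm high in all; origin at the centre of its underside, z up. Two to four such weights stand on the panel over its seam; absent ones read None from the start
- tray: fixed shallow grey tray, 152 x 152 mm outside, 18 mm high, walls and floor 5 mm thick, to the left or the right of the jig; origin at the centre of its underside, z up. Four weights fit in two rows of two
- stand: fixed wooden stand 80 x 80 x 60 mm with an upright square hole 18 mm wide right through its centre, the stylus's home, on the other side of the jig from the tray; origin at the centre of its underside
- stylus: seam stylus, 80 g, upright in its stand: steel shaft 8 mm thick tapering to a 4 mm tip, round collar 30 mm across 50 to 55 mm above the tip, then a square dark handle 18 x 18 mm from 55 to 125 mm. At home the collar rests on the stand's top and the tip is 10 mm above the table. Origin at the tip, z up the shaft, x and y square to the handle's faces
- stylus_tip (a point): the stylus's point
- tape_roll: bystander: roll of yellow tape, 80 mm across, 24 mm high; origin under its centre
- mixing_cup: bystander: white cup 72 mm across, 85 mm high; origin under its centre
- pigment_jar: bystander: small jar 48 mm across, 50 mm high; origin under its centre
- brush: bystander: brush lying on the table
Not all that is in view belongs to the job. Leave any blue or pink look-alike of the weight_c alone.

How it is judged:
On the way, in this order (a step that is already met when the one before it is completed fails the run):
1. the left pin is pulled up with 12 to 20 N (8 to 13 mm on its bush) for 0.3 s (value of joint pin_left between 0.008 and 0.0133 m), for 0.3 s.
2. the right pin is pulled up with 12 to 20 N (8 to 13 mm on its bush) for 0.3 s (value of joint pin_right between 0.008 and 0.0133 m), for 0.3 s.
3. the stylus tip is down in the groove at the seam's left end (horizontal distance between stylus_tip and seam_start below 0.008 m and z of stylus_tip in the frame of jig between 0.018 and 0.0275 m), for 0.1 s.
4. the tip travels the left straight part slowly (under 5 cm/s), tip down in the groove for a second on end (y of stylus_tip in the frame of jig between 0.042 and 0.1 m and x of stylus_tip in the frame of jig between -0.06 and 0.06 m and z of stylus_tip in the frame of jig between 0.018 and 0.0275 m and linear speed of stylus below 0.05 m/s), for 1 s.
5. the tip is in the groove at the first bend (horizontal distance between stylus_tip and seam_bend1 below 0.008 m and z of stylus_tip in the frame of jig between 0.018 and 0.0275 m), for 0.1 s.
6. the tip travels the slanting part slowly (under 5 cm/s), tip down in the groove for a second on end (y of stylus_tip in the frame of jig between -0.018 and 0.018 m and x of stylus_tip in the frame of jig between -0.06 and 0.06 m and z of stylus_tip in the frame of jig between 0.018 and 0.0275 m and linear speed of stylus below 0.05 m/s), for 1 s.
7. the tip is in the groove at the second bend (horizontal distance between stylus_tip and seam_bend2 below 0.008 m and z of stylus_tip in the frame of jig between 0.018 and 0.0275 m), for 0.1 s.
8. the tip travels the right straight part slowly (under 5 cm/s), tip down in the groove for a second on end (y of stylus_tip in the frame of jig between -0.1 and -0.042 m and x of stylus_tip in the frame of jig between -0.06 and 0.06 m and z of stylus_tip in the frame of jig between 0.018 and 0.0275 m and linear speed of stylus below 0.05 m/s), for 1 s.
9. the tip is in the groove at the seam's right end (horizontal distance between stylus_tip and seam_end below 0.008 m and z of stylus_tip in the frame of jig between 0.018 and 0.0275 m), for 0.1 s.
At the end, for the whole second after the job is handed in: Every weight present stands upright (within 0.15 rad) on the tray's floor, at rest; the stylus hangs by its collar in its stand, upright within 0.15 rad, its tip within 12 mm of the hole's axis and 4 to 16 mm above the table; both pins are back down within 2 mm (x of weight_a in the frame of tray between -0.06 and 0.06 m and y of weight_a in the frame of tray between -0.06 and 0.06 m and z of each of weight_a, weight_b, weight_c, weight_d in the frame of tray below 0.012 m and angle between each of weight_a, weight_b, weight_c, weight_d, stylus's own z axis and vertical below 0.15 rad and linear speed of each of weight_a, weight_b, weight_c, weight_d, stylus below 0.02 m/s and x of weight_b in the frame of tray between -0.06 and 0.06 m and y of weight_b in the frame of tray between -0.06 and 0.06 m and x of weight_c in the frame of tray between -0.06 and 0.06 m and y of weight_c in the frame of tray between -0.06 and 0.06 m and x of weight_d in the frame of tray between -0.06 and 0.06 m and y of weight_d in the frame of tray between -0.06 and 0.06 m and horizontal distance between stylus_tip and stand below 0.012 m and z of stylus_tip in the frame of stand between 0.004 and 0.016 m and value of joint each of pin_left, pin_right below 0.002 m); the robot touches nothing.
It fails at once if a pin is pulled with more than 21 N (14 mm) (value of joint any of pin_left, pin_right above 0.014 m).
It fails at once if a bystander is moved more than 3 cm (distance of any of tape_roll, mixing_cup, pigment_jar, brush from where it was at the start of the episode above 0.03 m).
Of weight_a, weight_b, weight_c, weight_d only 2 to 4 are there at a start; the rules pass over those that are not, and their reading is None.
At some moment in a run one of weight_a, weight_b, weight_c, weight_d may be knocked a few centimetres aside while the robot is not near it.
It also fails if it takes over 210 s, if anything falls off the work surface, if the arm or the gripper's body presses on something with over 40 N, if the wrist force passes 120 N, or if a joint passes its speed limit or range.

ROBOT

A 6-joint arm with a two-finger parallel gripper is mounted at the origin on the work surface. World frame = base frame: x ahead of the robot, y to its left, z up, the work surface at z = 0. Lengths are in m, angles in rad, forces in N, time in s.
With the tool pointing down it reaches from about 0.425 to 0.95 m from the base axis. Payload 3.5 kg.
Tool frame: the origin (TCP) lies midway between the tips of the shut fingers; the grasp point (between the pads) lies 19 mm behind it; x points along the fingers, z is the direction in which the jaws open and shut, and the axes are right-handed (so a half turn about x gives the same grasp; the last joint's range is limited). The gripper opens to 85 mm and grips with 20 to 120 N. Pads are 22 mm wide; open, the fingers measure 114 mm over their backs; the gripper's body (76 mm by 85 mm) begins 54 mm behind the grasp point. The pads swing forward as they close: fully open they stand 13 mm farther back than shut.
Start: joints at [-1.487, 0.286, 1.577, -0, 1.279, -0.15], TCP at [0.156, -0.657, 0.231] pointing down, gripper open.
Joint ranges: [-2.77, 2.77], [-0.9, 2.22], [0.21, 2.48], [-1.53, 4.67], [0.24, 2.81], [-2.84, 2.84]. Speed limits (rad/s): [2.79, 2.79, 3.14, 3.14, 3.14, 3.14].

INTERFACE

Orientations are given as a unit quaternion [x, y, z, w].
In Python, from plant import readout, eyes, ctrl gives the robot as it stands.
- The arm moves only by the tool move_arm, never from a script. Its argument "commands" is a list of rows, each a list of 7 numbers: the turn, a rotation vector about the world's x, y, z in rad, then the shift along the world's x, y, z in mm, then the closure in counts, from 0 (fully open) to 255 (shut). A call has 1 to 12 rows; each row is the pose to reach, as a shift and turn from the pose measured when the call began; what a row does not reach only later rows make up. A row lasts 1/10 s, in which the tool goes at most 50 mm and 8.59 degrees, less where a joint would pass 70% of its speed; a pose out of reach is approached as far as the arm can. A call with a gripper value outside its range is refused whole. The fingers move at their own pace and stop on an object; "newtons" is the grip in N (left out, the last holds). Time passes only in rows, so rows that repeat a pose let the fingers close. It gives the time, the measured TCP pose, the force and the opening at its end, in the units of the state.
- readout.get_state(): the state, without advancing time (a new reading comes with each control period).
- eyes.read_camera(name): name is "scene" or "top" or "wrist"; returns a dict with "color" (384x512x3 uint8, red, green, blue), "depth" (384x512 float32, m along the optical axis (not along the pixel's ray), 0 where there is no reading), "K" (3x3 intrinsics, pixels), "eye" and "attitude" of the camera in the world. Camera axes: x right, y down, z forward; pixel columns grow to the right and rows downward; lengths in m; the calibration is good to about 2 mm. A picture is of the moment at which its call begins.
- ctrl.sign_off(): hands the job in, once; it reports no verdict.
The state is a dict: "time": time; "qpos": joint angles; "dq": joint speeds; "joint_efforts": joint torques, N m; "eef_pos": TCP position; "tcp_rot": TCP orientation; "contact_force": force on the tool from outside, world axes, zero at the start; "wrist_torque": the same for the moment, N m; "opening": opening from 0.0 (shut) to 1.0 (fully open).
Only numpy, scipy, OpenCV 4.12 (cv2) and the standard library are available. Lean on these libraries where they do the work, as an engineer would, in place of code of your own. Each camera call takes 0.05 s, during which the arm holds its last target.

## Working session

There is one attempt and no reset: what is moved stays moved. The work goes in short steps, Python scripts to look and compute and a tool call to move; the robot and the scene stay as the last step left them, time stands still between calls to the robot, and variables do not carry over. Pictures are saved under pics/ and viewed, and the job is handed in when it is done.

Besides the shell and the picture viewer there is one more tool, called after "Call:" as a command line: name --pt "numbers of a row" for each row, then --argument value for the rest. move_arm: Moves the arm, as the interface text tells. Its arguments: {"type":"object","properties":{"commands":{"type":"array"},"newtons":{"type":"number"}},"required":["commands"]}

```bash
ls; mkdir -p pics
cat > h.py <<'E'
import numpy as np, cv2
from scipy.spatial.transform import Rotation as R
from plant import readout, eyes, ctrl
def cam(n,save=None):
    c=eyes.read_camera(n)
    if save: cv2.imwrite('pics/'+save,c['color'][:,:,::-1])
    return c
def rotm(c):
    a=np.array(c['attitude'])
    return a if a.shape==(3,3) else R.from_quat(a).as_matrix()
def cloud(c):
    d=c['depth'];K=np.array(c['K']);v,u=np.indices(d.shape)
    p=np.stack([(u-K[0,2])/K[0,0]*d,(v-K[1,2])/K[1,1]*d,d],-1)
    return p@rotm(c).T+np.array(c['eye'])
def proj(c,P):
    p=(np.array(P)-np.array(c['eye']))@rotm(c); K=np.array(c['K'])
    q=p@K.T; return q[...,:2]/q[...,2:]
def onplane(c,u,v,z):
    K=np.array(c['K']); r=rotm(c)@np.array([(u-K[0,2])/K[0,0],(v-K[1,2])/K[1,1],1]); e=np.array(c['eye'])
    return e+r*(z-e[2])/r[2]
E
python3 - <<'E'
from h import *
s=readout.get_state();print(s)
for n in ['scene','top','wrist']:
    c=cam(n,n+'0.png');print(n,c['eye'],c['attitude'],np.array(c['K']).tolist())
    np.savez('/tmp/%s0.npz'%n,**{k:np.array(v) for k,v in c.items()})
E
```

```text
pics
{'time': 0.0, 'qpos': array([-1.48698172e+00,  2.87196476e-01,  1.57819904e+00,  2.96501502e-05,
        1.27859106e+00, -1.50008350e-01]), 'dq': array([ 0.00026893,  0.00115647, -0.00013642,  0.00067045,  0.00125902,
       -0.00129682]), 'joint_efforts': array([ 2.62384128e-04, -4.05982947e+01, -2.92625070e+01, -9.63543562e-05,
        5.84950758e-03, -7.34105043e-06]), 'eef_pos': array([ 0.15637034, -0.65595587,  0.2299147 ]), 'tcp_rot': array([ 0.43889103,  0.55547823, -0.4376414 ,  0.55433618]), 'contact_force': array([-0.36784363, -0.15252593,  0.07920877]), 'wrist_torque': array([-0.01080147, -0.06539352, -0.06855371]), 'opening': 0.9975111500139195}
scene [1.08559623 0.36463185 0.54988451] [ 0.42012393  0.78078182 -0.41008728 -0.21378505] [[349.8506105088407, 0.0, 257.21056776949], [0.0, 349.8506105088407, 191.230246452353], [0.0, 0.0, 1.0]]
top [ 0.38995212 -0.00924751  1.20531746] [ 0.70762271 -0.70419939  0.03623698 -0.04538947] [[425.9030955141919, 0.0, 251.92952128632822], [0.0, 425.9030955141919, 194.48352028944834], [0.0, 0.0, 1.0]]
wrist [ 0.23383901 -0.63657833  0.37397657] [ 0.77513184 -0.61212746 -0.09773928  0.12213776] [[284.74174769229353, 0.0, 253.91405574821627], [0.0, 284.74174769229353, 187.6595750130229], [0.0, 0.0, 1.0]]
```

View pics/top0.png

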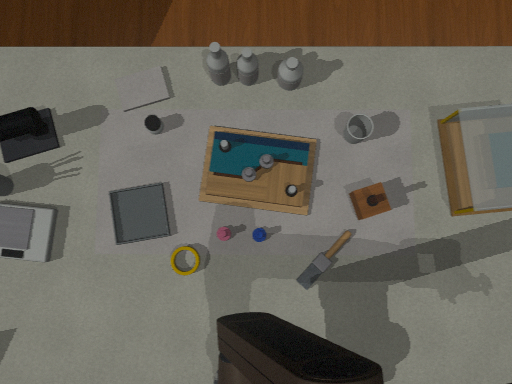

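View pics/scene0.png

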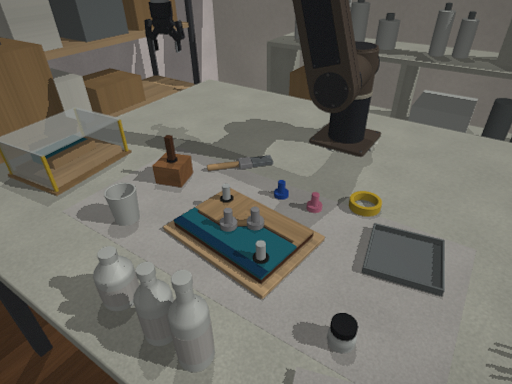

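The top view shows the jig at (260,170) with two weights at (249,174) and (267,160) and pins at (224,145) and (292,190). The tray is at (140,213), the stand with the stylus at (371,201), and pink and blue decoys at (224,233) and (260,234). Next I'll measure these.

Run:
```python
from h import *
c=dict(np.load('/tmp/top0.npz')); P=cloud(c)
im=c['color'][100:250,90:410,::-1]
cv2.imwrite('pics/topz.png',cv2.resize(im,None,fx=2.5,fy=2.5,interpolation=cv2.INTER_CUBIC))
Z=P[...,2]
for (u,v) in [(249,172),(267,158),(224,144),(292,189),(240,190),(270,145),(140,213),(372,199),(360,205),(300,330)]:
    print(u,v,P[v,u].round(4))
# depth blobs
def blob(zlo,zhi,u0,u1,v0,v1):
    m=np.zeros(Z.shape,np.uint8);m[v0:v1,u0:u1]=((Z>zlo)&(Z<zhi))[v0:v1,u0:u1]
    n,l,st,ce=cv2.connectedComponentsWithStats(m)
    for i in range(1,n):
        if st[i,4]>8: 
            q=P[l==i]; print(st[i],ce[i].round(1),((q.min(0)+q.max(0))/2).round(4),q.mean(0).round(4),(q.max(0)-q.min(0)).round(3))
print('knobs');blob(0.055,0.09,195,325,120,220)
print('stylus/stand');blob(0.09,0.15,340,400,170,225);blob(0.05,0.075,340,400,170,225)
print('tray wall');blob(0.01,0.025,100,180,170,250)
print('jig');blob(0.006,0.02,190,330,115,225);print('panel');blob(0.023,0.036,190,330,115,225)
def rect(zlo,zhi,u0,u1,v0,v1):
    m=((Z>zlo)&(Z<zhi));k=np.zeros_like(m);k[v0:v1,u0:u1]=1
    q=P[m&k][:,:2].astype(np.float32); r=cv2.minAreaRect(q*1000);print('rect',r)
rect(0.026,0.034,190,330,115,225);rect(0.007,0.034,190,330,115,225);rect(0.012,0.024,100,180,175,250);rect(0.054,0.066,340,400,170,225)
```

```text
249 172 [0.582  0.014  0.0744]
267 158 [ 0.6206 -0.0344  0.0737]
224 144 [0.6604 0.0829 0.0671]
292 189 [ 0.5372 -0.1018  0.0678]
240 190 [0.5386 0.0396 0.0305]
270 145 [ 0.6661 -0.0436  0.0327]
140 213 [0.4751 0.3237 0.0041]
372 199 [ 0.5081 -0.3081  0.0956]
360 205 [ 0.4957 -0.2855  0.0581]
300 330 [ 0.239  -0.0854  0.4279]
knobs
[220 140   8   8  49] [223.5 143.4] [0.6624 0.0845 0.0656] [0.6618 0.0842 0.0678] [0.018 0.019 0.021]
[263 155   7   9  49] [266.  159.2] [ 0.6192 -0.0318  0.0675] [ 0.6176 -0.0317  0.0725] [0.02  0.017 0.022]
[245 169   7   8  48] [248.  172.2] [0.5816 0.0168 0.0704] [0.5814 0.0167 0.0735] [0.017 0.016 0.02 ]
[288 185   8   8  48] [291.3 188.9] [ 0.5384 -0.1004  0.065 ] [ 0.5374 -0.0999  0.0688] [0.019 0.019 0.018]
stylus/stand
[371 194  13  10  84] [376.9 198.2] [ 0.5073 -0.315   0.115 ] [ 0.5071 -0.3126  0.1248] [0.02  0.021 0.049]
[353 182  38  37 805] [370.5 200.3] [ 0.5097 -0.3163  0.0617] [ 0.5084 -0.3137  0.0596] [0.098 0.098 0.023]
tray wall
[108 183  62  62 452] [138.1 212.7] [0.4736 0.3251 0.0173] [0.4755 0.3258 0.0165] [0.172 0.176 0.015]
jig
[ 198  126  118   89 2139] [257.3 173.6] [ 0.6009 -0.007   0.0127] [ 0.5888 -0.0079  0.0115] [0.254 0.332 0.013]
panel
[ 205  131  104   76 5578] [257.4 168.7] [ 0.6008 -0.0067  0.0295] [ 0.5993 -0.0084  0.0294] [0.213 0.289 0.013]
rect ((600.7967529296875, -7.5064697265625), (270.14031982421875, 181.01254272460938), 82.60506439208984)
rect ((607.8275146484375, -19.196517944335938), (297.1830139160156, 373.8287658691406), 4.608412742614746)
rect ((455.6923522949219, 310.3306884765625), (194.70603942871094, 175.6342315673828), 10.119874954223633)
rect ((509.5798034667969, -316.0896301269531), (79.55792236328125, 81.78763580322266), 18.572763442993164)
```

View pics/topz.png

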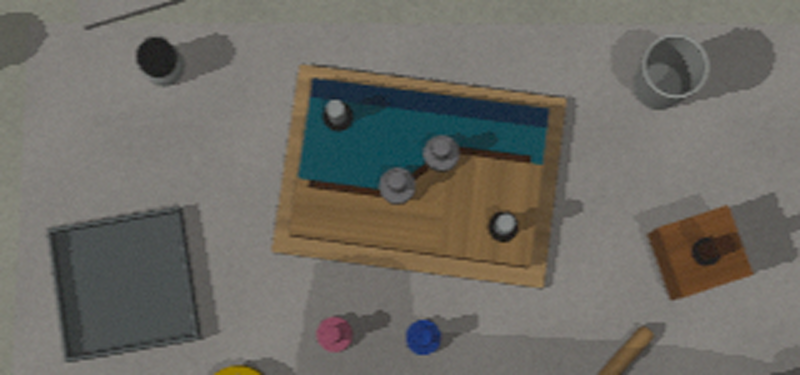

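The jig centre is about (0.601, -0.0075) with yaw of about -0.129, and the measured pins match that to 1 mm. I'll work out the move to a pose above the panel for a wrist look.

```bash
cat >> h.py <<'E'
def jawyaw(s=None):
    s=s or readout.get_state(); M=R.from_quat(s['tcp_rot']).as_matrix(); z=M[:,2]; return np.degrees(np.arctan2(z[1],z[0])), M
def go(x,y,z,yaw,mod=180):
    """target TCP, jaw axis yaw deg -> rotvec, shift mm from current"""
    s=readout.get_state(); yc,M=jawyaw(s)
    cands=[]
    for k in range(-2,3):
        a=np.radians(yaw+k*mod)
        zt=np.array([np.cos(a),np.sin(a),0]); xt=np.array([0,0,-1.]); yt=np.cross(zt,xt)
        T=np.stack([xt,yt,zt],1); rv=R.from_matrix(T@M.T).as_rotvec(); cands.append(rv)
    rv=min(cands,key=np.linalg.norm)
    d=(np.array([x,y,z])-s['eef_pos'])*1000
    print('t %.2f yawnow %.1f turn %s shift %s | q6 %.2f'%(s['time'],yc,rv.round(4).tolist(),d.round(1).tolist(),s['qpos'][5]), 'all turns z',[round(float(np.degrees(r[2])),1) for r in cands])
E
python3 - <<'E'
from h import *
s=readout.get_state(); yc,M=jawyaw(s); print(yc); print(M.round(3))
c=dict(np.load('/tmp/wrist0.npz')); print(rotm(c).round(3))
go(0.52,-0.02,0.30,38)
E
```

```text
-76.60329486473405
[[-0.     0.973  0.232]
 [ 0.002  0.232 -0.973]
 [-1.     0.    -0.002]]
[[ 0.231 -0.925 -0.301]
 [-0.973 -0.221 -0.07 ]
 [-0.002  0.309 -0.951]]
t 0.15 yawnow -76.6 turn [-0.0018, 0.001, -1.1414] shift [363.6, 636.1, 69.8] | q6 -0.15 all turns z [114.6, -65.4, 114.6, -65.4, 114.6]
```

View pics/wrist0.png

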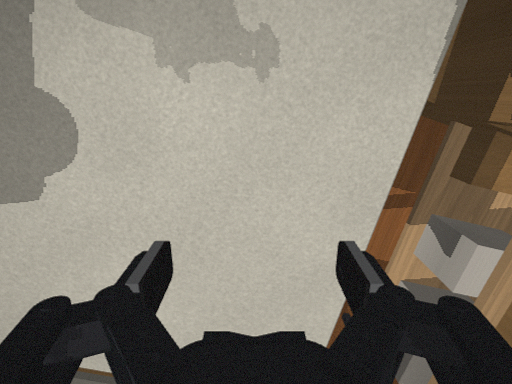

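Run:
```python
from h import *
go(0.59,-0.01,0.23,-90)
```

```text
t 0.15 yawnow -76.6 turn [-0.0019, 0.0001, -0.2338] shift [433.6, 646.1, -0.2] | q6 -0.15 all turns z [-13.4, 166.6, -13.4, 166.6, -13.4]
```

Call:
move_arm --pt "0 0 -0.05 60 60 0 0" --pt "0 0 -0.1 150 180 0 0" --pt "0 0 -0.234 434 646 0 0" --pt "0 0 -0.234 434 646 0 0" --pt "0 0 -0.234 434 646 0 0" --pt "0 0 -0.234 434 646 0 0" --pt "0 0 -0.234 434 646 0 0" --pt "0 0 -0.234 434 646 0 0" --pt "0 0 -0.234 434 646 0 0" --pt "0 0 -0.234 434 646 0 0" --pt "0 0 -0.234 434 646 0 0" --pt "0 0 -0.234 434 646 0 0" --newtons 60

```text
time: 1.35
eef_pos: [0.4937, -0.1593, 0.2303]
tcp_rot: [0.501, 0.5, -0.5, 0.5]
contact_force: [0.4, -0.5, -0.1]
opening: 1.0
```

Run:
```python
from h import *
go(0.59,-0.01,0.23,-90)
```

```text
t 1.35 yawnow -90.0 turn [-0.0017, 0.0004, 0.0002] shift [96.3, 149.3, -0.3] | q6 1.06 all turns z [0.0, -180.0, 0.0, -180.0, 0.0]
```

Call:
move_arm --pt "0 0 0 96 149 0 0" --pt "0 0 0 96 149 0 0" --pt "0 0 0 96 149 0 0" --pt "0 0 0 96 149 0 0" --pt "0 0 0 96 149 0 0" --pt "0 0 0 96 149 0 0" --pt "0 0 0 96 149 0 0"

```text
time: 2.05
eef_pos: [0.5891, -0.0112, 0.2299]
tcp_rot: [0.501, 0.5, -0.5, 0.499]
contact_force: [-0.1, -0.0, -0.1]
opening: 1.002
```

Run:
```python
from h import *
c=cam('wrist','w1.png');s=readout.get_state();print(s['eef_pos'],c['eye'])
np.savez('/tmp/w1.npz',**{k:np.array(v) for k,v in c.items()})
```

```text
[ 0.58909385 -0.01148482  0.23006672] [ 0.66875568 -0.01011867  0.37378814]
```

View pics/w1.png

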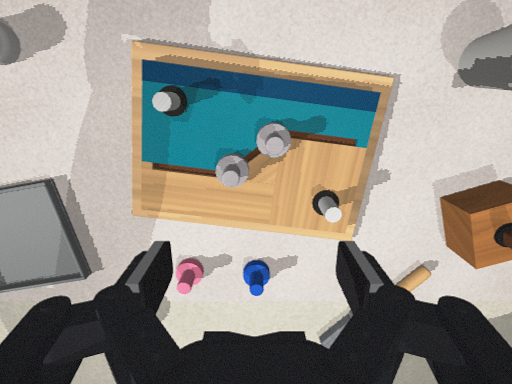

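The wrist view shows exactly two weights, with knob tops near (232,175) and (274,145), the pins at (163,101) and (333,212), and the visible seam ends at (153,167) and (355,142). I'll fit the poses.

```bash
cat > fit.py <<'E'
from h import *
def circ_top(c,P,u0,u1,v0,v1,zlo,zhi,r=0.010):
    Z=P[...,2]; m=np.zeros(Z.shape,np.uint8);m[v0:v1,u0:u1]=((Z>zlo)&(Z<zhi))[v0:v1,u0:u1]
    n,l,st,ce=cv2.connectedComponentsWithStats(m)
    for i in range(1,n):
        if st[i,4]>20:
            q=P[l==i]; 
            (x,y),rr=cv2.minEnclosingCircle((q[:,:2]*1000).astype(np.float32))
            print('top',st[i],'circ',round(x,1),round(y,1),'r',round(rr,1),'mean',q.mean(0).round(4),'zmax',q[:,2].max().round(4))
def rect(P,zlo,zhi,u0,u1,v0,v1):
    Z=P[...,2];k=np.zeros(Z.shape,bool);k[v0:v1,u0:u1]=1
    m=((Z>zlo)&(Z<zhi)&k).astype(np.uint8); n,l,st,ce=cv2.connectedComponentsWithStats(m); i=1+np.argmax(st[1:,4])
    r=cv2.minAreaRect((P[l==i][:,:2]*1000).astype(np.float32)); print('rect',np.round(r[0],1),np.round(r[1],1),round(r[2],2),'zmed',np.median(P[l==i][:,2]).round(4))
E
python3 - <<'E'
from fit import *
c=dict(np.load('/tmp/w1.npz'));P=cloud(c)
print('weights');circ_top(c,P,200,310,110,200,0.0735,0.08)
print('pinL');circ_top(c,P,140,200,70,130,0.066,0.075)
print('pinR');circ_top(c,P,300,360,180,235,0.066,0.075)
rect(P,0.026,0.034,120,400,30,245)
rect(P,0.008,0.034,120,400,30,245)
rect(P,0.056,0.064,430,512,170,280)
# seam dark pixels on panel, non-shadow: depth below face
Z=P[...,2]; m=((Z>0.021)&(Z<0.0265)); m[:,:140]=0;m[:60]=0;m[:,375:]=0;m[225:]=0
q=P[m];
th=-0.129;o=np.array([.6008,-.0075])
Rm=np.array([[np.cos(th),-np.sin(th)],[np.sin(th),np.cos(th)]])
j=(q[:,:2]-o)@Rm
for lo,hi in [(-.12,-.1),(-.1,-.08),(-.08,-.06),(-.06,-.045),(.045,.06),(.06,.08),(.08,.1),(.1,.12)]:
    k=(j[:,1]>lo)&(j[:,1]<hi)&(abs(abs(j[:,0])-.03)<.012)
    print(lo,hi,k.sum(),j[k][:,0].mean().round(4) if k.any() else None, np.median(q[k][:,2]).round(4) if k.any() else None)
k=(abs(abs(j[:,0])-.03)<.006);print(j[k][:,1].min(),j[k][:,1].max())
E
```

```text
weights
top [265 136  19  19 275] circ 618.6 -31.2 r 9.9 mean [ 0.6191 -0.0309  0.077 ] zmax 0.0794
top [221 169  18  18 252] circ 582.8 16.6 r 9.9 mean [0.5834 0.0167 0.077 ] zmax 0.0789
pinL
top [152  92  21  20 323] circ 662.8 84.8 r 10.0 mean [0.6629 0.0841 0.071 ] zmax 0.0733
pinR
top [323 205  18  18 234] circ 537.9 -100.0 r 10.0 mean [ 0.5388 -0.0995  0.071 ] zmax 0.073
rect [600.   -7.6] [270.9 180.5] 82.54 zmed 0.0313
rect [600.2  -7.7] [309.7 220.5] 82.48 zmed 0.031
rect [ 504.1 -301.7] [81.8 52.3] 18.52 zmed 0.0613
-0.12 -0.1 113 0.029 0.0254
-0.1 -0.08 105 0.029 0.0253
-0.08 -0.06 108 0.029 0.0252
-0.06 -0.045 81 0.0292 0.0254
0.045 0.06 68 -0.0316 0.0254
0.06 0.08 91 -0.0315 0.0253
0.08 0.1 93 -0.0314 0.0253
0.1 0.12 96 -0.0316 0.0252
-0.12244216832291148 0.12201978882552136
```

Call:
move_arm --pt "0 0 0 -6 28 -40 90" --pt "0 0 0 -6 28 -80 90" --pt "0 0 0 -6 28 -110 90" --pt "0 0 0 -6 28 -130 90" --pt "0 0 0 -6 28 -150 90" --pt "0 0 0 -6 28 -165 90" --pt "0 0 0 -6 28 -175 90" --pt "0 0 0 -6 28 -182 90" --pt "0 0 0 -6 28 -182 90" --pt "0 0 0 -6 28 -182 90"

```text
time: 3.1
eef_pos: [0.5837, 0.0163, 0.0488]
tcp_rot: [0.501, 0.5, -0.5, 0.499]
contact_force: [0.2, -0.6, 0.3]
opening: 0.651
```

Run:
```python
from h import *
c=cam('wrist','w2.png')
go(0.583,0.0166,0.047,-90)
```

```text
t 3.15 yawnow -90.1 turn [-0.0012, 0.0017, 0.0018] shift [-0.9, 0.2, -2.1] | q6 1.43 all turns z [0.1, -179.9, 0.1, -179.9, 0.1]
```

View pics/w2.png

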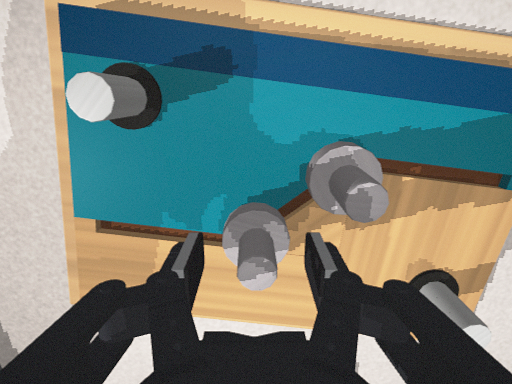

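The left weight's knob at (257,265) lies between the pads at (185,265) and (325,265). I'll close, then lift.

Call:
move_arm --pt "0 0 0 0 0 0 130" --pt "0 0 0 0 0 0 180" --pt "0 0 0 0 0 0 255" --pt "0 0 0 0 0 0 255" --pt "0 0 0 0 0 0 255" --pt "0 0 0 0 0 0 255" --pt "0 0 0 0 0 10 255" --pt "0 0 0 0 0 30 255" --pt "0 0 0 0 0 60 255" --pt "0 0 0 0 0 85 255" --pt "0 0 0 0 0 90 255" --pt "0 0 0 0 0 90 255" --newtons 60

```text
time: 4.35
eef_pos: [0.5838, 0.0164, 0.1392]
tcp_rot: [0.501, 0.499, -0.5, 0.5]
contact_force: [-0.0, -0.9, -2.2]
opening: 0.215
```

Run:
```python
from h import *
c=cam('wrist','w3.png');c=cam('top','t3.png')
np.savez('/tmp/t3.npz',**{k:np.array(v) for k,v in c.items()})
from fit import *
P=cloud(c); Z=P[...,2]
# tray outer edges from color/gradient: print profile
cv2.imwrite('pics/tray3.png',cv2.resize(c['color'][170:260,90:200,::-1],None,fx=6,fy=6,interpolation=cv2.INTER_CUBIC))
a,b=0.30,0.34
rect(P,0.0115,0.022,95,185,170,255)
go(0.4736,0.3251,0.13,-90)
```

```text
rect [474.1 325.7] [152.1 154.2] 10.04 zmed 0.0166
t 4.45 yawnow -90.1 turn [-0.0017, -0.0019, 0.0017] shift [-108.8, 308.5, -7.0] | q6 1.43 all turns z [0.1, -179.9, 0.1, -179.9, 0.1]
```

View pics/w3.png

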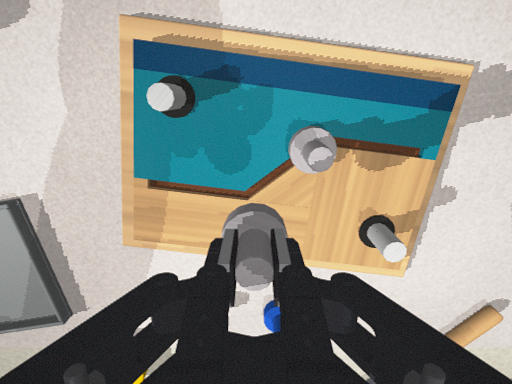

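View pics/tray3.png

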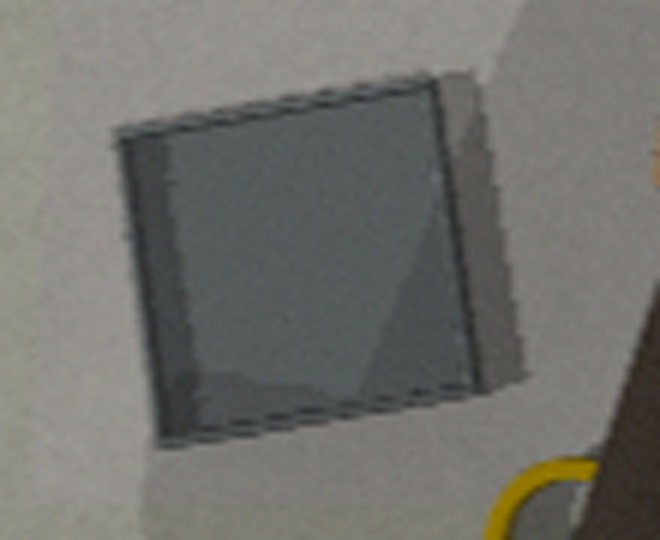

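The left weight is held: opening 0.215, and the load reads about 2.2 N. The tray centre is (0.474, 0.326) with yaw of about 10°. I'll carry it to the far slot.

Call:
move_arm --pt "0 0 0 -5 20 0 255" --pt "0 0 0 -13 55 0 255" --pt "0 0 0 -24 95 0 255" --pt "0 0 0 -34 138 0 255" --pt "0 0 0 -45 182 0 255" --pt "0 0 0 -56 226 -10 255" --pt "0 0 0 -66 267 -20 255" --pt "0 0 0 -74 297 -35 255" --pt "0 0 0 -78 313 -50 255" --pt "0 0 0 -78 315 -65 255" --pt "0 0 0 -78 315 -80 255" --pt "0 0 0 -78 315 -85 255"

```text
time: 5.65
eef_pos: [0.5029, 0.3298, 0.0485]
tcp_rot: [-0.499, -0.501, 0.503, -0.498]
contact_force: [-0.3, -0.2, -2.8]
opening: 0.213
```

Run:
```python
from h import *
c=cam('wrist','w4.png')
go(0.5055,0.3313,0.0243,-90)
```

```text
t 5.70 yawnow -90.2 turn [0.0006, -0.0066, 0.0033] shift [2.3, 1.6, -24.5] | q6 1.98 all turns z [0.2, -179.8, 0.2, -179.8, 0.2]
```

View pics/w4.png

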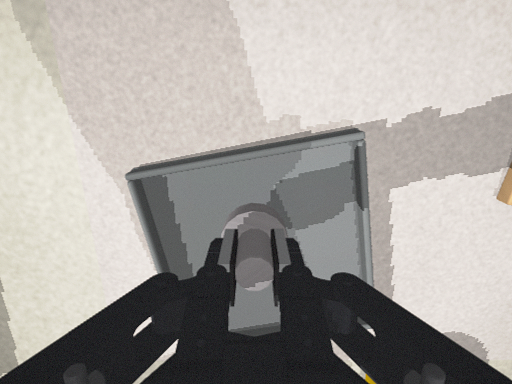

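Call:
move_arm --pt "0 0 0 2 2 -10 255" --pt "0 0 0 2 2 -18 255" --pt "0 0 0 2 2 -22 255" --pt "0 0 0 2 2 -24 255" --pt "0 0 0 2 2 -24.5 255" --pt "0 0 0 2 2 -24.5 255" --pt "0 0 0 2 2 -24.5 160" --pt "0 0 0 2 2 -24.5 110" --pt "0 0 0 2 2 -24.5 100" --pt "0 0 0 2 2 -24.5 100" --pt "0 0 0 2 2 0 100" --pt "0 0 0 2 2 40 100"

```text
time: 6.9
eef_pos: [0.5027, 0.3306, 0.086]
tcp_rot: [-0.497, -0.502, 0.505, -0.497]
contact_force: [1.1, 0.3, 0.1]
opening: 0.607
```

Run:
```python
from h import *
c=cam('wrist','w5.png')
go(0.59,-0.035,0.20,-90)
```

```text
t 6.95 yawnow -90.2 turn [-0.0029, 0.0012, 0.0029] shift [81.8, -368.3, 104.0] | q6 1.99 all turns z [0.2, -179.8, 0.2, -179.8, 0.2]
```

View pics/w5.png

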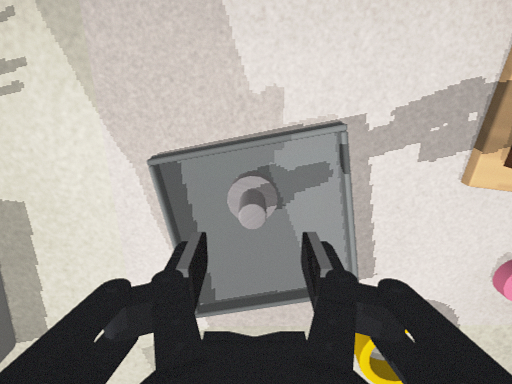

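The weight stands upright in the tray at (252,200). I'll go back over the panel for the second one.

Call:
move_arm --pt "0 0 0 5 -15 25 100" --pt "0 0 0 15 -60 50 100" --pt "0 0 0 26 -105 80 100" --pt "0 0 0 37 -150 100 100" --pt "0 0 0 48 -198 104 100" --pt "0 0 0 58 -245 104 100" --pt "0 0 0 68 -290 104 100" --pt "0 0 0 77 -335 104 100" --pt "0 0 0 82 -360 104 100" --pt "0 0 0 82 -368 104 100" --pt "0 0 0 82 -368 104 100" --pt "0 0 0 82 -368 104 100"

```text
time: 8.15
eef_pos: [0.5899, -0.0337, 0.1998]
tcp_rot: [0.502, 0.5, -0.499, 0.499]
contact_force: [-0.2, 0.8, -0.8]
opening: 0.607
```

Run:
```python
from fit import *
c=cam('wrist','w6.png');P=cloud(c)
circ_top(c,P,80,430,40,240,0.073,0.085)
circ_top(c,P,80,430,40,240,0.066,0.073)
rect(P,0.026,0.034,80,430,10,260)
go(0.6188,-0.0312,0.048,-90)
```

```text
top [243 141  21  21 336] circ 619.1 -31.1 r 9.8 mean [ 0.6193 -0.0311  0.0769] zmax 0.0795
top [117  92  23  23 402] circ 663.0 84.6 r 10.0 mean [0.6628 0.0839 0.0709] zmax 0.0729
top [309 216  20  19 271] circ 538.2 -100.3 r 10.0 mean [ 0.5392 -0.1001  0.0709] zmax 0.0729
rect [599.8  -7.7] [271. 181.] 82.6 zmed 0.0313
t 8.20 yawnow -90.1 turn [-0.0034, 0.001, 0.0015] shift [28.9, 2.1, -151.9] | q6 1.34 all turns z [0.1, -179.9, 0.1, -179.9, 0.1]
```

View pics/w6.png

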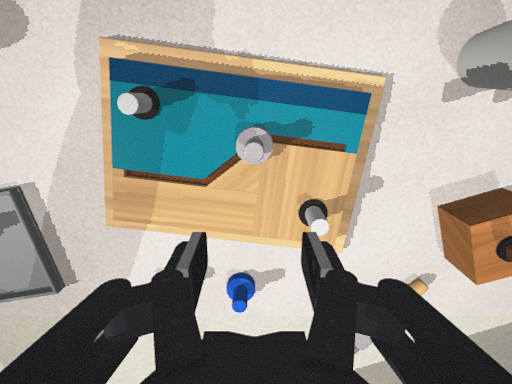

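The second weight is unmoved, knob at (254,151). I'll descend and grip it.

Call:
move_arm --pt "0 0 0 10 2 -30 100" --pt "0 0 0 20 2 -65 100" --pt "0 0 0 28 2 -95 100" --pt "0 0 0 29 2 -115 100" --pt "0 0 0 29 2 -132 100" --pt "0 0 0 29 2 -143 100" --pt "0 0 0 29 2 -150 100" --pt "0 0 0 29 2 -152 100" --pt "0 0 0 29 2 -152 100" --pt "0 0 0 29 2 -152 100"

```text
time: 9.2
eef_pos: [0.6197, -0.0315, 0.0491]
tcp_rot: [0.502, 0.5, -0.499, 0.5]
contact_force: [-0.5, 0.2, 0.5]
opening: 0.607
```

Call:
move_arm --pt "0 0 0 0 0 0 150" --pt "0 0 0 0 0 0 200" --pt "0 0 0 0 0 0 255" --pt "0 0 0 0 0 0 255" --pt "0 0 0 0 0 0 255" --pt "0 0 0 0 0 0 255" --pt "0 0 0 0 0 10 255" --pt "0 0 0 0 0 30 255" --pt "0 0 0 0 0 60 255" --pt "0 0 0 0 0 85 255" --pt "0 0 0 0 0 90 255" --pt "0 0 0 0 0 90 255"

```text
time: 10.4
eef_pos: [0.6197, -0.0314, 0.1393]
tcp_rot: [0.502, 0.499, -0.499, 0.5]
contact_force: [0.2, -0.7, -1.8]
opening: 0.215
```

Run:
```python
from h import *
c=cam('wrist','w7.png')
go(0.4425,0.320,0.0243,-90)
```

```text
t 10.45 yawnow -90.1 turn [-0.0036, 0.0011, 0.0016] shift [-176.3, 351.3, -113.5] | q6 1.35 all turns z [0.1, -179.9, 0.1, -179.9, 0.1]
```

View pics/w7.png

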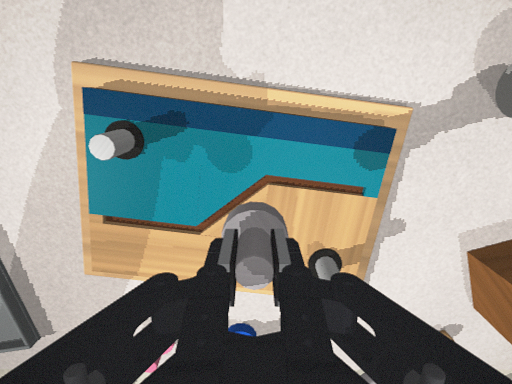

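Call:
move_arm --pt "0 0 0 -8 16 0 255" --pt "0 0 0 -25 49 0 255" --pt "0 0 0 -45 88 0 255" --pt "0 0 0 -65 128 0 255" --pt "0 0 0 -85 168 0 255" --pt "0 0 0 -105 208 0 255" --pt "0 0 0 -125 248 0 255" --pt "0 0 0 -145 288 0 255" --pt "0 0 0 -162 322 -10 255" --pt "0 0 0 -172 344 -25 255" --pt "0 0 0 -176 351 -45 255" --pt "0 0 0 -176 351 -60 255"

```text
time: 11.65
eef_pos: [0.4393, 0.3204, 0.0746]
tcp_rot: [0.499, 0.502, -0.5, 0.499]
contact_force: [-0.2, -0.6, -2.4]
opening: 0.212
```

Run:
```python
from h import *
c=cam('wrist','w8.png')
go(0.4425,0.320,0.0243,-90)
```

```text
t 11.70 yawnow -90.0 turn [0.0004, -0.0073, -0.0002] shift [4.0, 1.2, -47.9] | q6 2.01 all turns z [-0.0, 180.0, -0.0, 180.0, -0.0]
```

View pics/w8.png

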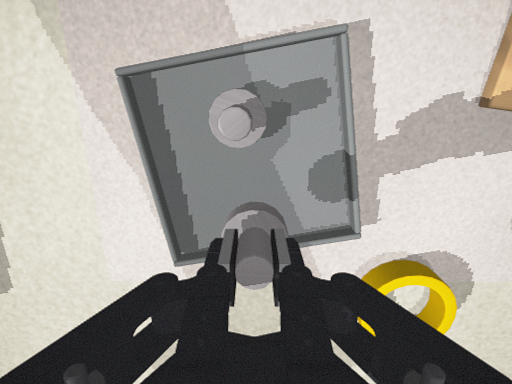

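Call:
move_arm --pt "0 0 0 4 1 -10 255" --pt "0 0 0 5 1 -25 255" --pt "0 0 0 5 1 -36 255" --pt "0 0 0 5 1 -43 255" --pt "0 0 0 5 1 -46 255" --pt "0 0 0 5 1 -47.5 255" --pt "0 0 0 5 1 -47.5 255" --pt "0 0 0 5 1 -47.5 160" --pt "0 0 0 5 1 -47.5 110" --pt "0 0 0 5 1 -47.5 110" --pt "0 0 0 5 1 -47.5 110" --pt "0 0 0 5 1 -30 110"

```text
time: 12.9
eef_pos: [0.4416, 0.3189, 0.0401]
tcp_rot: [-0.496, -0.502, 0.504, -0.498]
contact_force: [0.5, 0.1, -0.5]
opening: 0.569
```

Call:
move_arm --pt "0 0 0 0 0 40 110" --pt "0 0 0 0 0 80 110" --pt "0 0 0 0 0 110 110" --pt "0 0 0 0 0 110 110"

```text
time: 13.3
eef_pos: [0.4449, 0.3206, 0.1561]
tcp_rot: [0.5, 0.501, -0.5, 0.499]
contact_force: [-0.1, 0.1, 0.6]
opening: 0.565
```

Run:
```python
from fit import *
c=cam('wrist','w9.png');P=cloud(c)
circ_top(c,P,0,500,0,330,0.045,0.06)
go(0.640,0.082,0.14,-90)
```

```text
top [230 109  23  24 432] circ 503.5 333.3 r 10.0 mean [0.5038 0.3333 0.052 ] zmax 0.0541
top [244 176  22  23 368] circ 443.0 321.4 r 10.0 mean [0.4441 0.3216 0.0517] zmax 0.0543
top [487 201  13  20 195] circ 418.5 88.7 r 9.8 mean [0.4184 0.092  0.0469] zmax 0.0488
t 13.35 yawnow -90.0 turn [-0.0003, -0.0061, -0.0002] shift [196.6, -237.8, -13.2] | q6 2.01 all turns z [-0.0, 180.0, -0.0, 180.0, -0.0]
```

View pics/w9.png

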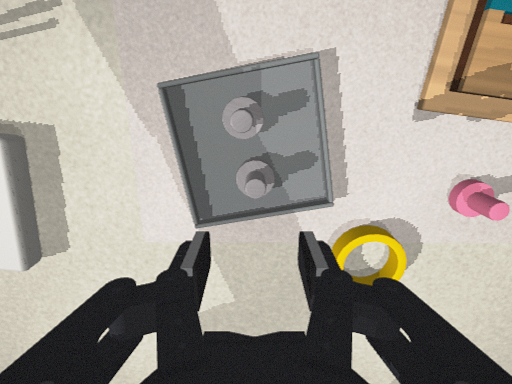

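Both weights stand on the tray floor with tops at about 51 mm, at (0.504, 0.333) and (0.444, 0.322). Next is the left pin.

Call:
move_arm --pt "0 0 0 12 -13 0 110" --pt "0 0 0 38 -41 0 110" --pt "0 0 0 70 -76 0 110" --pt "0 0 0 103 -111 0 110" --pt "0 0 0 136 -147 0 110" --pt "0 0 0 168 -182 -10 110" --pt "0 0 0 195 -211 -25 110" --pt "0 0 0 212 -230 -40 110" --pt "0 0 0 218 -236 -46 110" --pt "0 0 0 218 -236 -46 110" --pt "0 0 0 218 -236 -46 110" --pt "0 0 0 218 -236 -46 110"

```text
time: 14.55
eef_pos: [0.6609, 0.0853, 0.1079]
tcp_rot: [0.498, 0.502, -0.501, 0.499]
contact_force: [-0.4, 0.2, -0.1]
opening: 0.569
```

Run:
```python
from fit import *
c=cam('wrist','w10.png');P=cloud(c)
circ_top(c,P,100,400,100,330,0.066,0.076)
go(0.663,0.0847,0.040,-90)
```

```text
top [243 198  28  29 640] circ 663.1 84.8 r 10.0 mean [0.6639 0.0849 0.071 ] zmax 0.0729
t 14.60 yawnow -89.9 turn [-0.0004, -0.005, -0.002] shift [1.9, -0.5, -68.2] | q6 1.54 all turns z [-0.1, 179.9, -0.1, 179.9, -0.1]
```

View pics/w10.png

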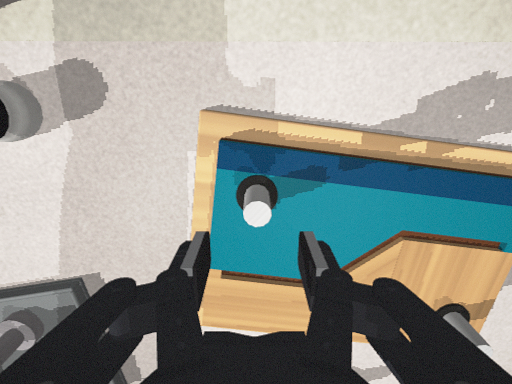

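Call:
move_arm --pt "0 -0.005 0 2 -0.5 -20 110" --pt "0 -0.005 0 2 -0.5 -40 110" --pt "0 -0.005 0 2 -0.5 -55 110" --pt "0 -0.005 0 2 -0.5 -63 110" --pt "0 -0.005 0 2 -0.5 -67 110" --pt "0 -0.005 0 2 -0.5 -67 110" --pt "0 -0.005 0 2 -0.5 -67 110" --pt "0 -0.005 0 2 -0.5 -67 110"

```text
time: 15.4
eef_pos: [0.6638, 0.0847, 0.0423]
tcp_rot: [0.5, 0.5, -0.499, 0.501]
contact_force: [-0.2, -0.1, -0.1]
opening: 0.571
```

Call:
move_arm --pt "0 0 0 0 0 0 150" --pt "0 0 0 0 0 0 180" --pt "0 0 0 0 0 0 200" --pt "0 0 0 0 0 0 255" --pt "0 0 0 0 0 0 255" --pt "0 0 0 0 0 0 255" --pt "0 0 0 0 0 0 255" --pt "0 0 0 0 0 0 255" --newtons 80

```text
time: 16.2
eef_pos: [0.6643, 0.0833, 0.0434]
tcp_rot: [0.5, 0.499, -0.499, 0.502]
contact_force: [-1.1, -4.2, 4.0]
opening: 0.206
```

Run:
```python
from fit import *
s=readout.get_state();print(s['eef_pos'],s['contact_force'],s['opening'])
c=cam('wrist','w11.png')
```

```text
[0.66431595 0.0833303  0.04340345] [-1.11318965 -4.2160835   3.98761763] 0.20590602054284735
```

View pics/w11.png

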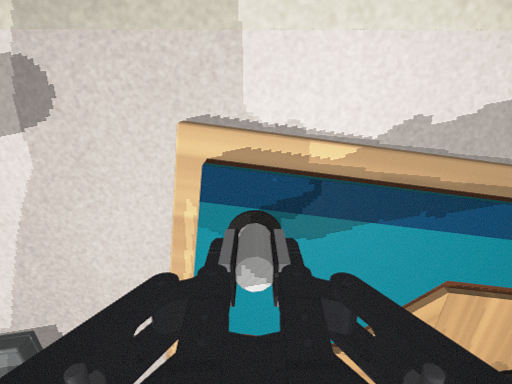

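The left pin is gripped, with TCP z at 0.0434 when seated. I'll raise gradually and watch the force.

Call:
move_arm --pt "0 0 0 0 0 1 255" --pt "0 0 0 0 0 2 255" --pt "0 0 0 0 0 3 255" --pt "0 0 0 0 0 4 255" --pt "0 0 0 0 0 5 255" --pt "0 0 0 0 0 5 255"

```text
time: 16.85
eef_pos: [0.6642, 0.0832, 0.0477]
tcp_rot: [0.5, 0.499, -0.499, 0.502]
contact_force: [4.2, -2.5, -6.3]
opening: 0.207
```

Call:
move_arm --pt "0 0 0 0 0 1.5 255" --pt "0 0 0 0 0 2.5 255" --pt "0 0 0 0 0 3.5 255" --pt "0 0 0 0 0 4.5 255" --pt "0 0 0 0 0 5 255"

```text
time: 17.35
eef_pos: [0.6642, 0.0833, 0.0514]
tcp_rot: [0.5, 0.499, -0.499, 0.502]
contact_force: [6.6, -1.8, -12.4]
opening: 0.209
```

Call:
move_arm --pt "0 0 0 0 0 2 255" --pt "0 0 0 0 0 2.5 255" --pt "0 0 0 0 0 3 255" --pt "0 0 0 0 0 3 255"

```text
time: 17.75
eef_pos: [0.6641, 0.0833, 0.0525]
tcp_rot: [0.5, 0.499, -0.499, 0.502]
contact_force: [7.0, -1.1, -13.6]
opening: 0.202
```

Call:
move_arm --pt "0 0 0 0 0 2.2 255" --pt "0 0 0 0 0 2.5 255" --pt "0 0 0 0 0 2.5 255" --pt "0 0 0 0 0 2.5 255" --pt "0 0 0 0 0 2.5 255"

```text
time: 18.25
eef_pos: [0.6641, 0.0833, 0.0529]
tcp_rot: [0.5, 0.499, -0.499, 0.502]
contact_force: [8.6, -2.2, -14.7]
opening: 0.207
```

Call:
move_arm --pt "0 0 0 0 0 3.1 255" --pt "0 0 0 0 0 3.1 255" --pt "0 0 0 0 0 3.1 255" --pt "0 0 0 0 0 3.1 255" --pt "0 0 0 0 0 3.1 255"

```text
time: 18.75
eef_pos: [0.6641, 0.0833, 0.0537]
tcp_rot: [0.501, 0.499, -0.498, 0.502]
contact_force: [8.4, -2.5, -15.8]
opening: 0.209
```

Call:
move_arm --pt "0 0 0 0 0 2.6 255" --pt "0 0 0 0 0 2.6 255" --pt "0 0 0 0 0 2.6 255" --pt "0 0 0 0 0 2.6 255" --pt "0 0 0 0 0 2.6 255" --pt "0 0 0 0 0 2.6 255"

```text
time: 19.35
eef_pos: [0.6641, 0.0833, 0.0538]
tcp_rot: [0.501, 0.498, -0.498, 0.502]
contact_force: [8.6, -2.0, -16.3]
opening: 0.207
```

Run:
```python
from fit import *
c=cam('wrist','w12.png');P=cloud(c)
s=readout.get_state();print(s['eef_pos'],s['contact_force'],s['opening'])
circ_top(c,P,200,300,180,320,0.068,0.095)
```

```text
[0.66412705 0.08323548 0.05383858] [  8.89912188  -2.62887674 -15.72389369] 0.2064026351171228
top [ 204  236   96   70 3510] circ 671.1 85.0 r 22.4 mean [0.6687 0.0851 0.0816] zmax 0.095
```

View pics/w12.png

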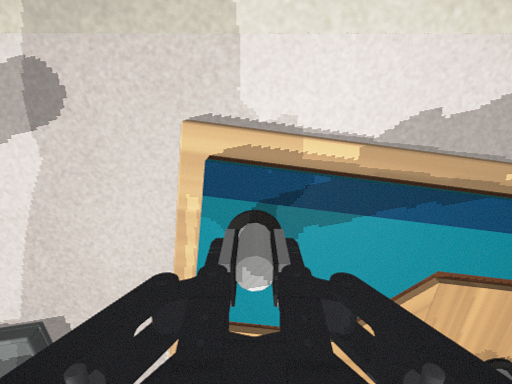

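I held 15 to 16 N (about 10.4 mm) for over a second, with the knob still in the pads at (255,265). I'll lower and let go.

Call:
move_arm --pt "0 0 0 0 0 -3 255" --pt "0 0 0 0 0 -6 255" --pt "0 0 0 0 0 -9 255" --pt "0 0 0 0 0 -10 255" --pt "0 0 0 0 0 -10 255" --pt "0 0 0 0 0 -10 160" --pt "0 0 0 0 0 -10 110" --pt "0 0 0 0 0 -10 110" --pt "0 0 0 0 0 0 110" --pt "0 0 0 0 0 20 110" --pt "0 0 0 0 0 50 110" --pt "0 0 0 0 0 60 110"

```text
time: 20.6
eef_pos: [0.6663, 0.0834, 0.1185]
tcp_rot: [0.503, 0.497, -0.496, 0.504]
contact_force: [0.4, 0.1, 0.9]
opening: 0.567
```

Run:
```python
from fit import *
c=cam('wrist','w13.png');P=cloud(c)
circ_top(c,P,100,400,100,330,0.063,0.085)
go(0.5385,-0.100,0.110,-90)
```

```text
top [241 200  27  29 605] circ 662.8 84.9 r 10.1 mean [0.6642 0.0849 0.0706] zmax 0.0734
t 20.65 yawnow -89.9 turn [0.0011, 0.015, -0.0015] shift [-128.2, -183.4, -9.2] | q6 1.54 all turns z [-0.1, 179.9, -0.1, 179.9, -0.1]
```

Call:
move_arm --pt "0 0.005 0 -10 -15 0 110" --pt "0 0.01 0 -34 -49 0 110" --pt "0 0.015 0 -60 -87 0 110" --pt "0 0.015 0 -87 -125 0 110" --pt "0 0.015 0 -110 -158 -5 110" --pt "0 0.015 0 -124 -178 -9 110" --pt "0 0.015 0 -128 -183 -9 110" --pt "0 0.015 0 -128 -183 -9 110" --pt "0 0.015 0 -128 -183 -9 110"

```text
time: 21.55
eef_pos: [0.5388, -0.0993, 0.11]
tcp_rot: [0.499, 0.5, -0.5, 0.5]
contact_force: [1.0, 0.0, 1.0]
opening: 0.563
```

Run:
```python
from fit import *
c=cam('wrist','w14.png');P=cloud(c)
circ_top(c,P,100,400,100,330,0.063,0.085)
go(0.5385,-0.100,0.042,-90)
```

```text
top [244 200  28  30 656] circ 537.9 -100.7 r 10.0 mean [ 0.5393 -0.1004  0.0706] zmax 0.073
t 21.60 yawnow -89.9 turn [0.0008, 0.0003, -0.0023] shift [-0.7, -1.0, -68.2] | q6 1.20 all turns z [-0.1, 179.9, -0.1, 179.9, -0.1]
```

View pics/w14.png

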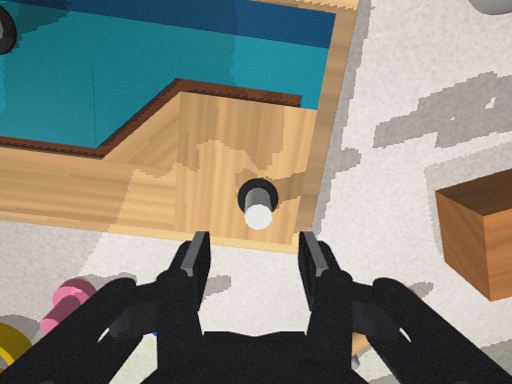

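The right pin at (258,216) is centred between the pads. I'll descend and grip.

Call:
move_arm --pt "0 0 0 -0.5 -1.5 -20 110" --pt "0 0 0 -0.5 -1.5 -40 110" --pt "0 0 0 -0.5 -1.5 -55 110" --pt "0 0 0 -0.5 -1.5 -64 110" --pt "0 0 0 -0.5 -1.5 -68 110" --pt "0 0 0 -0.5 -1.5 -68 110" --pt "0 0 0 -0.5 -1.5 -68 110"

```text
time: 22.3
eef_pos: [0.5393, -0.1006, 0.0429]
tcp_rot: [0.499, 0.5, -0.499, 0.501]
contact_force: [-0.3, -0.1, 0.9]
opening: 0.569
```

Call:
move_arm --pt "0 0 0 0 0 0 150" --pt "0 0 0 0 0 0 180" --pt "0 0 0 0 0 0 200" --pt "0 0 0 0 0 0 255" --pt "0 0 0 0 0 0 255" --pt "0 0 0 0 0 0 255" --pt "0 0 0 0 0 0 255"

```text
time: 23.0
eef_pos: [0.54, -0.102, 0.0441]
tcp_rot: [0.499, 0.499, -0.5, 0.502]
contact_force: [-2.2, -4.3, 4.8]
opening: 0.21
```

Run:
```python
from fit import *
s=readout.get_state();print(s['eef_pos'],s['contact_force'],s['opening'])
```

```text
[ 0.53995895 -0.10204922  0.04413226] [-2.16331427 -4.29920591  4.81096052] 0.20999168918835118
```

Call:
move_arm --pt "0 0 0 0 0 1 255" --pt "0 0 0 0 0 2 255" --pt "0 0 0 0 0 3 255" --pt "0 0 0 0 0 4 255" --pt "0 0 0 0 0 5 255" --pt "0 0 0 0 0 6 255" --pt "0 0 0 0 0 7 255" --pt "0 0 0 0 0 8 255" --pt "0 0 0 0 0 8 255"

```text
time: 23.9
eef_pos: [0.5398, -0.1021, 0.0512]
tcp_rot: [0.499, 0.499, -0.499, 0.503]
contact_force: [4.7, -4.5, -11.0]
opening: 0.208
```

Call:
move_arm --pt "0 0 0 0 0 2 255" --pt "0 0 0 0 0 3 255" --pt "0 0 0 0 0 4 255" --pt "0 0 0 0 0 4 255" --pt "0 0 0 0 0 4 255"

```text
time: 24.4
eef_pos: [0.5398, -0.1021, 0.0535]
tcp_rot: [0.499, 0.498, -0.499, 0.503]
contact_force: [5.7, -4.6, -14.0]
opening: 0.207
```

Call:
move_arm --pt "0 0 0 0 0 3.4 255" --pt "0 0 0 0 0 3.4 255" --pt "0 0 0 0 0 3.4 255" --pt "0 0 0 0 0 3.4 255" --pt "0 0 0 0 0 3.4 255"

```text
time: 24.9
eef_pos: [0.5398, -0.1021, 0.0549]
tcp_rot: [0.5, 0.498, -0.499, 0.503]
contact_force: [7.7, -5.0, -17.3]
opening: 0.201
```

Call:
move_arm --pt "0 0 0 0 0 1.8 255" --pt "0 0 0 0 0 1.8 255" --pt "0 0 0 0 0 1.8 255" --pt "0 0 0 0 0 1.8 255" --pt "0 0 0 0 0 1.8 255" --pt "0 0 0 0 0 1.8 255" --pt "0 0 0 0 0 1.8 255"

```text
time: 25.6
eef_pos: [0.5398, -0.1021, 0.0547]
tcp_rot: [0.5, 0.497, -0.499, 0.504]
contact_force: [7.6, -4.8, -16.5]
opening: 0.208
```

Run:
```python
from fit import *
s=readout.get_state();print(s['eef_pos'],s['contact_force'],s['opening'])
c=cam('wrist','w15.png')
```

```text
[ 0.53981153 -0.10208894  0.0546682 ] [  7.60051373  -4.76655619 -16.52220337] 0.20760613877179748
```

View pics/w15.png

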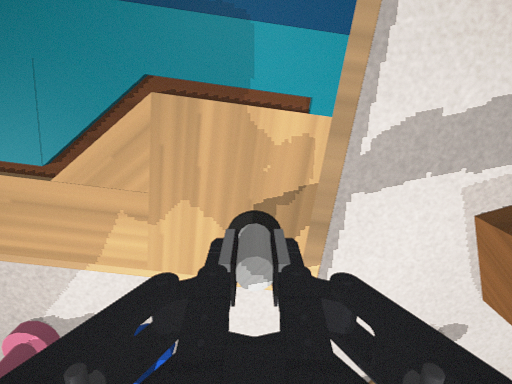

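The right pin held at about 16.5 N for over 0.7 s. I'll lower, release and rise.

Call:
move_arm --pt "0 0 0 0 0 -3 255" --pt "0 0 0 0 0 -6 255" --pt "0 0 0 0 0 -9 255" --pt "0 0 0 0 0 -10 255" --pt "0 0 0 0 0 -10 255" --pt "0 0 0 0 0 -10 160" --pt "0 0 0 0 0 -10 110" --pt "0 0 0 0 0 -10 110" --pt "0 0 0 0 0 0 110" --pt "0 0 0 0 0 20 110" --pt "0 0 0 0 0 60 110" --pt "0 0 0 0 0 80 110"

```text
time: 26.85
eef_pos: [0.5412, -0.1024, 0.1387]
tcp_rot: [0.501, 0.496, -0.498, 0.505]
contact_force: [0.8, 0.1, 0.9]
opening: 0.57
```

Run:
```python
from fit import *
c=cam('wrist','w16.png');P=cloud(c)
circ_top(c,P,100,400,100,330,0.063,0.085)
c=cam('top'); P=cloud(c)
Z=P[...,2]; k=np.zeros(Z.shape,bool);k[180:220,350:395]=1
q=P[k&(Z>0.125)&(Z<0.145)];print(len(q),q.min(0),q.max(0)); 
if len(q): print(cv2.minAreaRect((q[:,:2]*1000).astype(np.float32)))
rect(P,0.055,0.066,340,400,170,225)
go(0.49,-0.305,0.21,-71.5)
```

```text
top [241 192  25  26 501] circ 538.0 -100.6 r 10.0 mean [ 0.5391 -0.1005  0.0707] zmax 0.0729
56 [ 0.4988289  -0.3251097   0.12730964] [ 0.51714649 -0.30523374  0.13848901]
((508.3373107910156, -315.517333984375), (17.789037704467773, 18.388948440551758), 14.059924125671387)
rect [ 509.4 -316.2] [79.8 82. ] 17.99 zmed 0.0597
t 26.95 yawnow -89.9 turn [0.0052, 0.0168, 0.3206] shift [-52.5, -202.1, 70.2] | q6 1.20 all turns z [18.4, -161.6, 18.4, -161.6, 18.4]
```

Call:
move_arm --pt "0 0.01 0.05 -5 -15 20 110" --pt "0 0.017 0.15 -15 -55 50 110" --pt "0 0.017 0.25 -28 -100 80 110" --pt "0.005 0.017 0.32 -40 -145 95 110" --pt "0.005 0.017 0.32 -49 -185 100 110" --pt "0.005 0.017 0.32 -53 -202 100 110" --pt "0.005 0.017 0.32 -53 -202 100 110" --pt "0.005 0.017 0.32 -53 -202 100 110" --pt "0.005 0.017 0.32 -53 -202 100 110"

```text
time: 27.85
eef_pos: [0.4896, -0.3031, 0.2385]
tcp_rot: [0.413, 0.575, -0.413, 0.573]
contact_force: [0.3, 0.1, 0.7]
opening: 0.567
```

Run:
```python
from fit import *
c=cam('wrist','w17.png');P=cloud(c)
Z=P[...,2]; k=np.zeros(Z.shape,bool);k[0:240,100:420]=1
q=P[k&(Z>0.130)&(Z<0.142)];print(len(q),np.median(q[:,2]),cv2.minAreaRect((q[:,:2]*1000).astype(np.float32)))
rect(P,0.055,0.066,100,420,0,240)
go(0.5085,-0.315,0.088,-71.5)
```

```text
396 0.13602582592223017 ((508.180419921875, -315.86431884765625), (17.541847229003906, 17.331546783447266), 19.120603561401367)
rect [ 509.  -316.6] [80.4 80. ] 17.52 zmed 0.0613
t 27.90 yawnow -71.4 turn [-0.0014, -0.0014, -0.0013] shift [18.8, -11.9, -150.8] | q6 0.52 all turns z [-0.1, 179.9, -0.1, 179.9, -0.1]
```

View pics/w17.png

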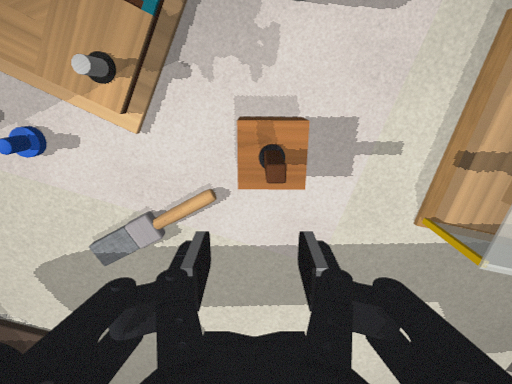

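The stylus handle top is at (275,165), centred at (0.508, -0.316), and the stand centre is (0.509, -0.3165) with yaw of about 18°. I'll descend and grip the handle.

Call:
move_arm --pt "0 0 0 10 -6 -15 110" --pt "0 0 0 18.5 -12.5 -30 110" --pt "0 0 0 18.5 -12.5 -50 110" --pt "0 0 0 18.5 -12.5 -75 110" --pt "0 0 0 18.5 -12.5 -100 110" --pt "0 0 0 18.5 -12.5 -125 110" --pt "0 0 0 18.5 -12.5 -143 110" --pt "0 0 0 18.5 -12.5 -152 110" --pt "0 0 0 18.5 -12.5 -153 110" --pt "0 0 0 18.5 -12.5 -153 110" --pt "0 0 0 18.5 -12.5 -153 110"

```text
time: 29.0
eef_pos: [0.5091, -0.316, 0.0873]
tcp_rot: [0.413, 0.574, -0.413, 0.575]
contact_force: [0.2, -0.2, 0.5]
opening: 0.573
```

Run:
```python
from fit import *
c=cam('wrist','w18.png');go(0.5082,-0.3159,0.086,-71.5)
```

```text
t 29.05 yawnow -71.4 turn [0.0004, 0.0007, -0.0015] shift [-0.9, 0.2, -1.3] | q6 0.52 all turns z [-0.1, 179.9, -0.1, 179.9, -0.1]
```

View pics/w18.png

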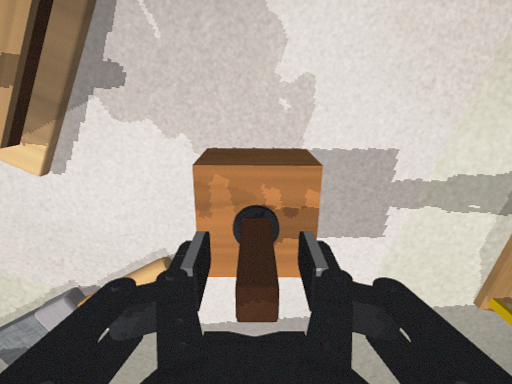

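The handle is centred and square between the pads. I'll close on it.

Call:
move_arm --pt "0 0 0 0 0 0 150" --pt "0 0 0 0 0 0 180" --pt "0 0 0 0 0 0 200" --pt "0 0 0 0 0 0 255" --pt "0 0 0 0 0 0 255" --pt "0 0 0 0 0 0 255" --pt "0 0 0 0 0 0 255" --newtons 80

```text
time: 29.75
eef_pos: [0.5094, -0.3165, 0.088]
tcp_rot: [0.413, 0.573, -0.413, 0.575]
contact_force: [-0.3, 0.4, 4.6]
opening: 0.2
```

Run:
```python
from fit import *
s=readout.get_state();print(s['eef_pos'],s['contact_force'],s['opening']);go(*s['eef_pos'],-71.5)
```

```text
[ 0.50941772 -0.31646264  0.0879827 ] [-0.33583783  0.38693889  4.55814313] 0.20048167929189514
t 29.75 yawnow -71.4 turn [0.0013, 0.0015, -0.0015] shift [0.0, 0.0, 0.0] | q6 0.52 all turns z [-0.1, 179.9, -0.1, 179.9, -0.1]
```

Call:
move_arm --pt "0 0 0 0 0 5 255" --pt "0 0 0 0 0 15 255" --pt "0 0 0 0 0 30 255" --pt "0 0 0 0 0 50 255" --pt "0 0 0 0 0 70 255" --pt "0 0 0 0 0 90 255" --pt "0 0 0 0 0 100 255" --pt "0 0 0 0 0 100 255" --pt "0 0 0 0 0 100 255" --pt "0 0 0 0 0 100 255"

```text
time: 30.75
eef_pos: [0.5088, -0.3159, 0.1865]
tcp_rot: [0.413, 0.574, -0.413, 0.574]
contact_force: [-0.5, 0.7, -0.6]
opening: 0.201
```

Run:
```python
from fit import *
th=np.radians(-7.46);o=np.array([.5999,-.0077])
def J(x,y): return (o+np.array([np.cos(th)*x-np.sin(th)*y,np.sin(th)*x+np.cos(th)*y])).round(4)
for n,p in dict(start=(-.03,.115),b1=(-.03,.03),b2=(.03,-.03),end=(.03,-.115)).items(): print(n,J(*p))
c=cam('wrist','w19.png');c=cam('scene','s19.png');
s=readout.get_state();print(s['eef_pos'],s['contact_force'],s['opening']);
for dz in [-.078,-.028,0]: print(proj(c,s['eef_pos']+[0,0,dz]).round(1))
p=proj(c,s['eef_pos']+[0,0,-.05]).astype(int)
im=c['color'][max(0,p[1]-60):p[1]+60,max(0,p[0]-60):p[0]+60,::-1]; print('orig',p[0]-60,p[1]-60,im.shape)
cv2.imwrite('pics/s19z.png',cv2.resize(im,None,fx=5,fy=5,interpolation=cv2.INTER_CUBIC))
go(*J(-.03,.115),0.17,-71.5)
```

```text
start [0.5851 0.1102]
b1 [0.574  0.0259]
b2 [ 0.6258 -0.0413]
end [ 0.6147 -0.1256]
[ 0.50882562 -0.31596698  0.18647634] [ 0.11711162 -0.03038853 -1.01557232] 0.2035318749057995
[169.3 144.9]
[166.4 128.1]
[164.7 118.1]
orig 107 75 (120, 120, 3)
t 30.85 yawnow -71.4 turn [-0.0005, -0.0004, -0.0015] shift [76.3, 426.2, -16.5] | q6 0.52 all turns z [-0.1, 179.9, -0.1, 179.9, -0.1]
```

View pics/s19z.png

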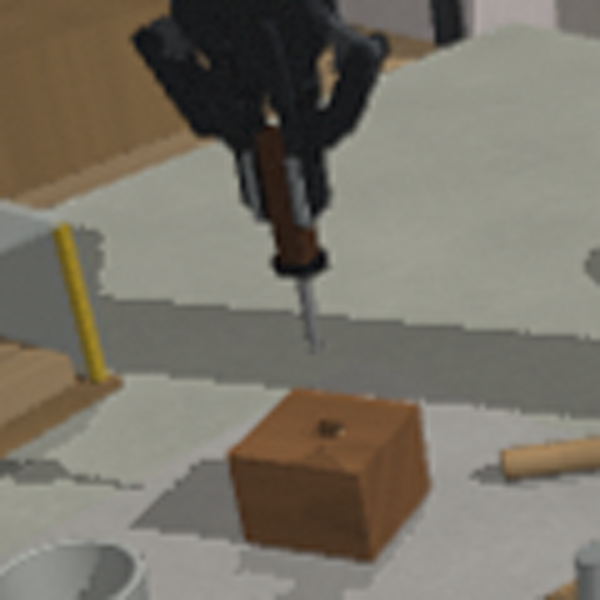

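View pics/w19.png

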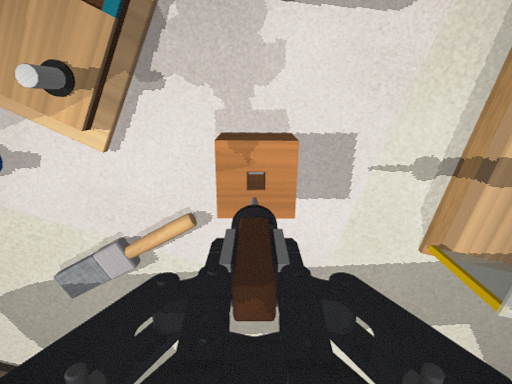

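The tip shows in the scene view at about (170,145), where I predicted (169.3,144.9), so the stylus hangs straight with its tip about 78 mm below the TCP. I'll carry it above the seam start.

Call:
move_arm --pt "0 0 0 3 15 0 255" --pt "0 0 0 8 45 0 255" --pt "0 0 0 16 90 0 255" --pt "0 0 0 24 135 0 255" --pt "0 0 0 32 180 0 255" --pt "0 0 0 40 225 0 255" --pt "0 0 0 48 270 0 255" --pt "0 0 0 56 315 0 255" --pt "0 0 0 64 358 0 255" --pt "0 0 0 71 395 0 255" --pt "0 0 0 75 418 0 255" --pt "0 0 0 76 426 0 255"

```text
time: 32.05
eef_pos: [0.5841, 0.1132, 0.1859]
tcp_rot: [0.412, 0.576, -0.412, 0.574]
contact_force: [0.3, -0.3, -0.8]
opening: 0.199
```

Run:
```python
from fit import *
go(.5851,.1102,0.125,-71.5)
```

```text
t 32.05 yawnow -71.2 turn [-0.0011, -0.0016, -0.0051] shift [1.0, -3.0, -60.9] | q6 1.26 all turns z [-0.3, 179.7, -0.3, 179.7, -0.3]
```

Call:
move_arm --pt "0 0 -0.005 1 -3 -10 255" --pt "0 0 -0.005 1 -3 -25 255" --pt "0 0 -0.005 1 -3 -40 255" --pt "0 0 -0.005 1 -3 -52 255" --pt "0 0 -0.005 1 -3 -60 255" --pt "0 0 -0.005 1 -3 -63 255" --pt "0 0 -0.005 1 -3 -63 255" --pt "0 0 -0.005 1 -3 -63 255"

```text
time: 32.85
eef_pos: [0.5856, 0.1101, 0.1235]
tcp_rot: [0.413, 0.574, -0.413, 0.573]
contact_force: [-0.4, -0.1, -0.6]
opening: 0.201
```

Run:
```python
from fit import *
c=cam('wrist','w20.png');cs=cam('scene','s20.png');
s=readout.get_state();print(s['eef_pos'],s['contact_force'])
tip=s['eef_pos']-[0,0,.078]
print('tip proj scene',proj(cs,tip),'wrist',proj(c,tip), 'start scene',proj(cs,np.array([.5851,.1102,.03])),'wrist',proj(c,np.array([.5851,.1102,.03])))
p=proj(cs,tip).astype(int);im=cs['color'][p[1]-40:p[1]+40,p[0]-50:p[0]+50,::-1];print('orig',p-[50,40])
cv2.imwrite('pics/s20z.png',cv2.resize(im,None,fx=7,fy=7,interpolation=cv2.INTER_CUBIC))
go(.5851,.1102,0.104,-71.5)
```

```text
[0.58570513 0.11020017 0.12381439] [-0.32641264 -0.94578542 -1.28534338]
tip proj scene [290.84720426 235.38409225] wrist [255.37982694 196.65575215] start scene [290.65994204 240.71019864] wrist [255.09258255 191.1717735 ]
orig [240 195]
t 32.95 yawnow -71.5 turn [-0.0011, 0.0001, -0.0001] shift [-0.6, -0.0, -19.8] | q6 1.26 all turns z [-0.0, 180.0, -0.0, 180.0, -0.0]
```

View pics/s20z.png

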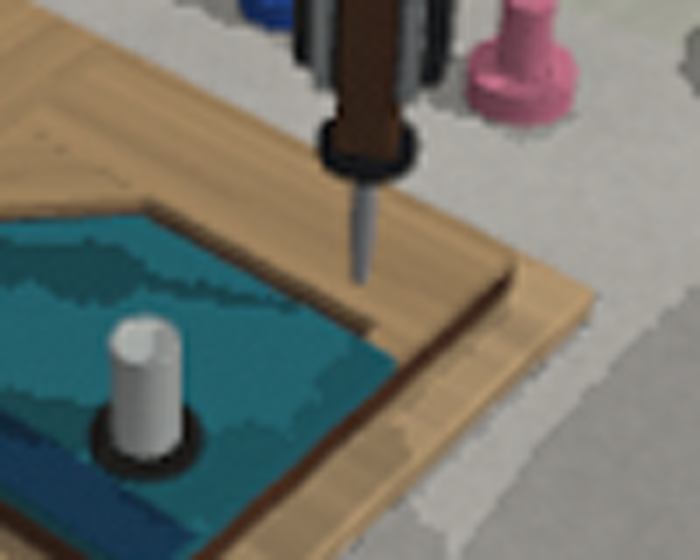

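View pics/w20.png

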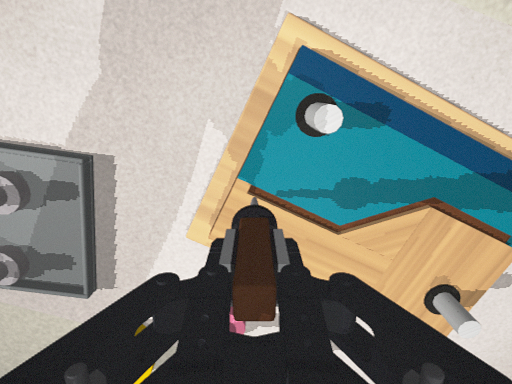

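The tip at scene (291,235) is above the groove's left end at (293,241), as predicted. I'll lower slowly.

Call:
move_arm --pt "0 0 0 -0.6 -1 -4 255" --pt "0 0 0 -0.6 -1 -8 255" --pt "0 0 0 -0.6 -1 -11 255" --pt "0 0 0 -0.6 -1 -13 255" --pt "0 0 0 -0.6 -1 -15 255" --pt "0 0 0 -0.6 -1 -15 255"

```text
time: 33.55
eef_pos: [0.5848, 0.1092, 0.1083]
tcp_rot: [0.413, 0.574, -0.413, 0.573]
contact_force: [1.1, 0.3, -0.5]
opening: 0.2
```

Call:
move_arm --pt "0 0 0 0 0 -1 255" --pt "0 0 0 0 0 -2 255" --pt "0 0 0 0 0 -3 255" --pt "0 0 0 0 0 -3.5 255" --pt "0 0 0 0 0 -3.5 255"

```text
time: 34.05
eef_pos: [0.5849, 0.1092, 0.1048]
tcp_rot: [0.413, 0.574, -0.413, 0.574]
contact_force: [0.4, 0.1, -1.6]
opening: 0.197
```

Run:
```python
from fit import *
cs=cam('scene','s21.png');
s=readout.get_state();print(s['eef_pos'],s['contact_force'])
tip=s['eef_pos']-[0,0,.078]
print('tip proj scene',proj(cs,tip))
p=np.array([290,235]);im=cs['color'][p[1]-40:p[1]+40,p[0]-50:p[0]+50,::-1]
cv2.imwrite('pics/s21z.png',cv2.resize(im,None,fx=7,fy=7,interpolation=cv2.INTER_CUBIC))
go(.5848,.109,0.104,-71.5)
```

```text
[0.58493877 0.10920128 0.10488822] [ 0.07572703  0.90636944 -1.5657842 ]
tip proj scene [290.22897551 241.55706997]
t 34.10 yawnow -71.5 turn [-0.0011, -0.0005, -0.0001] shift [-0.1, -0.2, -0.9] | q6 1.26 all turns z [-0.0, 180.0, -0.0, 180.0, -0.0]
```

View pics/s21z.png

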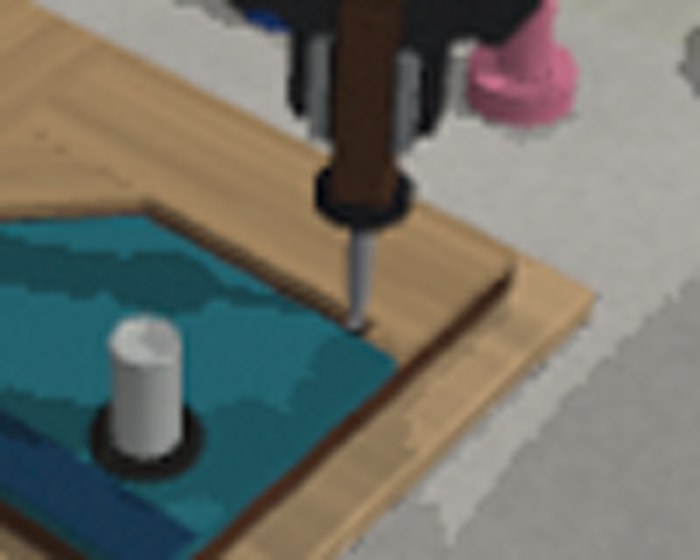

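The tip is in the groove with no contact yet (estimated tip z 0.0269). I'll go 1 to 2 mm deeper.

Call:
move_arm --pt "0 0 0 0 0 -0.8 255" --pt "0 0 0 0 0 -1.4 255" --pt "0 0 0 0 0 -1.8 255" --pt "0 0 0 0 0 -1.8 255" --pt "0 0 0 0 0 -1.8 255"

```text
time: 34.6
eef_pos: [0.585, 0.1092, 0.1031]
tcp_rot: [0.413, 0.574, -0.413, 0.574]
contact_force: [0.1, -0.8, -0.4]
opening: 0.199
```

```bash
cat > seam.py <<'E'
from fit import *
import sys
th=np.radians(-7.46);o=np.array([.5999,-.0077]);c_,s_=np.cos(th),np.sin(th)
def J(x,y): return np.array([o[0]+c_*x-s_*y,o[1]+s_*x+c_*y])
def inv(p): d=np.array(p[:2])-o; return np.array([c_*d[0]+s_*d[1],-s_*d[0]+c_*d[1]])
s=readout.get_state();p=s['eef_pos']
W=[(-.03,.115),(-.03,.03),(.03,-.03),(.03,-.115)]
print('t',round(s['time'],2),'p',p.round(4),'jig',inv(p).round(4),'F',s['contact_force'].round(1),'tipz',(p[2]-.078).round(4))
for n,w in zip('s12e',W): print(n,((J(*w)-p[:2])*1000).round(1), end=' ')
d1=(J(-.03,.0)-J(-.03,.1));print('\nstraight dir',(d1/np.linalg.norm(d1)).round(3)); d=J(.03,-.03)-J(-.03,.03);print('slant dir',(d/np.linalg.norm(d)).round(3))
E
python3 seam.py
```

```text
t 34.6 p [0.585  0.1092 0.1031] jig [-0.0299  0.114 ] F [ 0.1 -0.8 -0.4] tipz 0.0251
s [0.1 1. ] 1 [-11.  -83.3] 2 [  40.7 -150.5] e [  29.7 -234.8] 
straight dir [-0.13  -0.992]
slant dir [ 0.609 -0.793]
```

Depth is good, with the tip at about 0.0251. I'll run the first straight at 2 cm/s.

Call:
move_arm --pt "0 0 0 -0.3 -2 0 255" --pt "0 0 0 -0.5 -4 0 255" --pt "0 0 0 -0.8 -6 0 255" --pt "0 0 0 -1.1 -8 0 255" --pt "0 0 0 -1.3 -10 0 255" --pt "0 0 0 -1.6 -12 0 255" --pt "0 0 0 -1.8 -14 0 255" --pt "0 0 0 -2.1 -16 0 255" --pt "0 0 0 -2.4 -18 0 255" --pt "0 0 0 -2.6 -20 0 255" --pt "0 0 0 -2.9 -22 0 255" --pt "0 0 0 -3.1 -24 0 255"

```text
time: 35.8
eef_pos: [0.5819, 0.085, 0.1031]
tcp_rot: [0.413, 0.574, -0.413, 0.574]
contact_force: [0.3, 0.8, -1.4]
opening: 0.199
```

```bash
python3 seam.py
```

```text
t 35.8 p [0.5819 0.085  0.1031] jig [-0.0299  0.0896] F [ 0.3  0.8 -1.4] tipz 0.0251
s [ 3.2 25.2] 1 [ -7.9 -59.1] 2 [  43.8 -126.4] e [  32.8 -210.7] 
straight dir [-0.13  -0.992]
slant dir [ 0.609 -0.793]
```

Call:
move_arm --pt "0 0 0 -0.3 -2 0 255" --pt "0 0 0 -0.5 -4 0 255" --pt "0 0 0 -0.8 -6 0 255" --pt "0 0 0 -1.1 -8 0 255" --pt "0 0 0 -1.3 -10 0 255" --pt "0 0 0 -1.6 -12 0 255" --pt "0 0 0 -1.9 -14 0 255" --pt "0 0 0 -2.1 -16 0 255" --pt "0 0 0 -2.4 -18 0 255" --pt "0 0 0 -2.7 -20 0 255" --pt "0 0 0 -2.9 -22 0 255" --pt "0 0 0 -3.2 -24 0 255"

```text
time: 37.0
eef_pos: [0.5787, 0.0609, 0.1031]
tcp_rot: [0.413, 0.574, -0.413, 0.574]
contact_force: [1.5, -0.9, -1.1]
opening: 0.2
```

```bash
python3 seam.py
```

```text
t 37.0 p [0.5787 0.0609 0.1031] jig [-0.0299  0.0652] F [ 1.5 -0.9 -1.1] tipz 0.0251
s [ 6.4 49.4] 1 [ -4.6 -34.9] 2 [  47.1 -102.2] e [  36.  -186.5] 
straight dir [-0.13  -0.992]
slant dir [ 0.609 -0.793]
```

Call:
move_arm --pt "0 0 0 -0.3 -2 0 255" --pt "0 0 0 -0.5 -4 0 255" --pt "0 0 0 -0.8 -6 0 255" --pt "0 0 0 -1.1 -8 0 255" --pt "0 0 0 -1.3 -10 0 255" --pt "0 0 0 -1.6 -12 0 255" --pt "0 0 0 -1.9 -14 0 255" --pt "0 0 0 -2.1 -16 0 255" --pt "0 0 0 -2.4 -18 0 255" --pt "0 0 0 -2.7 -20 0 255" --pt "0 0 0 -2.9 -22 0 255" --pt "0 0 0 -3.2 -24 0 255"

```text
time: 38.2
eef_pos: [0.5755, 0.0367, 0.1031]
tcp_rot: [0.413, 0.574, -0.413, 0.574]
contact_force: [0.2, 0.2, -0.7]
opening: 0.197
```

```bash
python3 seam.py
python3 - <<'E'
from fit import *
cs=cam('scene');s=readout.get_state();tip=s['eef_pos']-[0,0,.078]
p=proj(cs,tip).round().astype(int);print(proj(cs,tip));im=cs['color'][p[1]-40:p[1]+40,p[0]-50:p[0]+50,::-1]
cv2.imwrite('pics/s22z.png',cv2.resize(im,None,fx=7,fy=7,interpolation=cv2.INTER_CUBIC))
E
```

```text
t 38.2 p [0.5755 0.0367 0.1031] jig [-0.03    0.0409] F [ 0.2  0.2 -0.7] tipz 0.0251
s [ 9.6 73.5] 1 [ -1.4 -10.8] 2 [ 50.3 -78. ] e [  39.2 -162.3] 
straight dir [-0.13  -0.992]
slant dir [ 0.609 -0.793]
[264.31143967 227.69257085]
```

View pics/s22z.png

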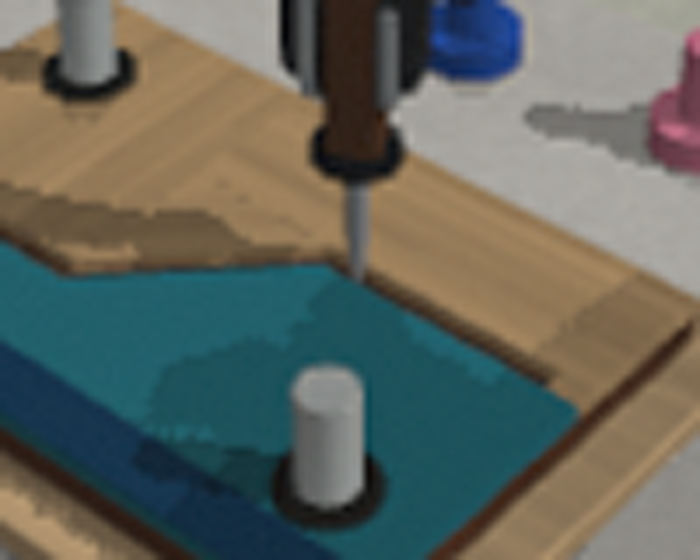

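The tip is in the groove just before bend 1. I'll go to the bend, then start the slant.

Call:
move_arm --pt "0 0 0 -0.3 -2 0 255" --pt "0 0 0 -0.5 -4 0 255" --pt "0 0 0 -0.8 -6 0 255" --pt "0 0 0 -1.1 -8 0 255" --pt "0 0 0 -1.3 -10 0 255" --pt "0 0 0 -1.4 -10.8 0 255" --pt "0 0 0 -1.4 -10.8 0 255" --pt "0 0 0 -0.2 -12.4 0 255" --pt "0 0 0 1 -14 0 255" --pt "0 0 0 2.2 -15.6 0 255" --pt "0 0 0 3.4 -17.1 0 255" --pt "0 0 0 4.7 -18.7 0 255"

```text
time: 39.45
eef_pos: [0.5802, 0.0176, 0.1031]
tcp_rot: [0.413, 0.574, -0.413, 0.574]
contact_force: [-0.5, -0.3, -0.8]
opening: 0.199
```

```bash
python3 seam.py
```

```text
t 39.45 p [0.5802 0.0176 0.1031] jig [-0.0228  0.0225] F [-0.5 -0.3 -0.8] tipz 0.0251
s [ 4.9 92.6] 1 [-6.2  8.3] 2 [ 45.5 -59. ] e [  34.5 -143.2] 
straight dir [-0.13  -0.992]
slant dir [ 0.609 -0.793]
```

Call:
move_arm --pt "0 0 0 1.2 -1.6 0 255" --pt "0 0 0 2.4 -3.2 0 255" --pt "0 0 0 3.7 -4.7 0 255" --pt "0 0 0 4.9 -6.3 0 255" --pt "0 0 0 6.1 -7.9 0 255" --pt "0 0 0 7.3 -9.5 0 255" --pt "0 0 0 8.6 -11.1 0 255" --pt "0 0 0 9.8 -12.7 0 255" --pt "0 0 0 11 -14.2 0 255" --pt "0 0 0 12.2 -15.8 0 255" --pt "0 0 0 13.4 -17.4 0 255" --pt "0 0 0 14.7 -19 0 255"

```text
time: 40.65
eef_pos: [0.595, -0.0015, 0.1031]
tcp_rot: [0.413, 0.574, -0.413, 0.574]
contact_force: [0.0, -0.1, -0.3]
opening: 0.201
```

```bash
python3 seam.py
```

```text
t 40.65 p [ 0.595  -0.0015  0.1031] jig [-0.0056  0.0055] F [ 0.  -0.1 -0.3] tipz 0.0251
s [ -9.9 111.8] 1 [-21.   27.5] 2 [ 30.7 -39.8] e [  19.7 -124.1] 
straight dir [-0.13  -0.992]
slant dir [ 0.609 -0.793]
```

Call:
move_arm --pt "0 0 0 1.2 -1.6 0 255" --pt "0 0 0 2.4 -3.2 0 255" --pt "0 0 0 3.7 -4.7 0 255" --pt "0 0 0 4.9 -6.3 0 255" --pt "0 0 0 6.1 -7.9 0 255" --pt "0 0 0 7.3 -9.5 0 255" --pt "0 0 0 8.6 -11.1 0 255" --pt "0 0 0 9.8 -12.7 0 255" --pt "0 0 0 11 -14.2 0 255" --pt "0 0 0 12.2 -15.8 0 255" --pt "0 0 0 13.4 -17.4 0 255" --pt "0 0 0 14.7 -19 0 255"

```text
time: 41.85
eef_pos: [0.6098, -0.0207, 0.103]
tcp_rot: [0.413, 0.574, -0.413, 0.574]
contact_force: [-0.3, 0.6, -0.7]
opening: 0.197
```

```bash
python3 seam.py
```

```text
t 41.85 p [ 0.6098 -0.0207  0.103 ] jig [ 0.0115 -0.0116] F [-0.3  0.6 -0.7] tipz 0.025
s [-24.7 130.9] 1 [-35.8  46.6] 2 [ 15.9 -20.7] e [   4.9 -104.9] 
straight dir [-0.13  -0.992]
slant dir [ 0.609 -0.793]
```

Call:
move_arm --pt "0 0 0 1.2 -1.6 0 255" --pt "0 0 0 2.5 -3.2 0 255" --pt "0 0 0 3.8 -4.9 0 255" --pt "0 0 0 5.1 -6.6 0 255" --pt "0 0 0 6.4 -8.3 0 255" --pt "0 0 0 7.7 -10 0 255" --pt "0 0 0 9 -11.7 0 255" --pt "0 0 0 10.3 -13.4 0 255" --pt "0 0 0 11.6 -15.1 0 255" --pt "0 0 0 13 -16.9 0 255" --pt "0 0 0 14.4 -18.7 0 255" --pt "0 0 0 15.8 -20.6 0 255"

```text
time: 43.05
eef_pos: [0.6257, -0.0414, 0.1031]
tcp_rot: [0.413, 0.574, -0.413, 0.574]
contact_force: [0.4, -0.0, -0.3]
opening: 0.199
```

```bash
python3 seam.py
python3 - <<'E'
from fit import *
cs=cam('scene');s=readout.get_state();tip=s['eef_pos']-[0,0,.078]
p=proj(cs,tip).round().astype(int);print(proj(cs,tip));im=cs['color'][p[1]-40:p[1]+40,p[0]-50:p[0]+50,::-1]
cv2.imwrite('pics/s23z.png',cv2.resize(im,None,fx=7,fy=7,interpolation=cv2.INTER_CUBIC))
E
```

```text
t 43.05 p [ 0.6257 -0.0414  0.1031] jig [ 0.03   -0.0301] F [ 0.4 -0.  -0.3] tipz 0.0251
s [-40.6 151.6] 1 [-51.7  67.4] 2 [0.  0.1] e [-11.  -84.2] 
straight dir [-0.13  -0.992]
slant dir [ 0.609 -0.793]
[223.58730949 227.61300959]
```

View pics/s23z.png

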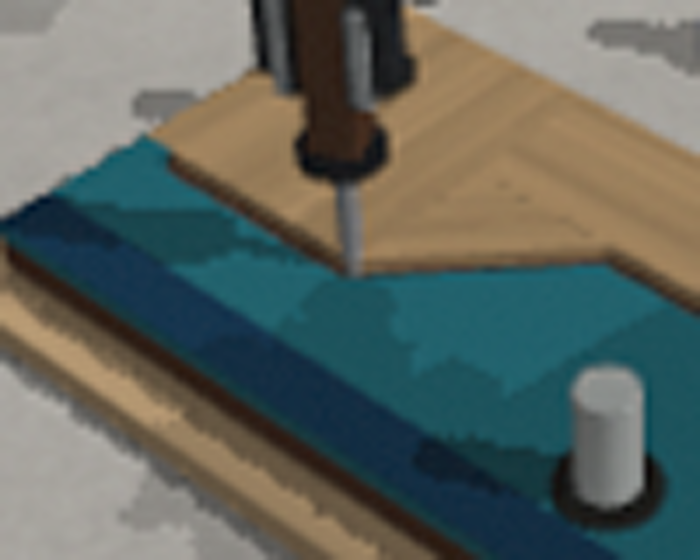

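The tip is at bend 2 in the groove. Now the right straight.

Call:
move_arm --pt "0 0 0 0 0 0 255" --pt "0 0 0 -0.3 -2 0 255" --pt "0 0 0 -0.5 -4 0 255" --pt "0 0 0 -0.8 -6 0 255" --pt "0 0 0 -1.1 -8 0 255" --pt "0 0 0 -1.3 -10 0 255" --pt "0 0 0 -1.6 -12 0 255" --pt "0 0 0 -1.8 -14 0 255" --pt "0 0 0 -2.1 -16 0 255" --pt "0 0 0 -2.4 -18 0 255" --pt "0 0 0 -2.6 -20 0 255" --pt "0 0 0 -2.9 -22 0 255"

```text
time: 44.3
eef_pos: [0.623, -0.0639, 0.1031]
tcp_rot: [0.413, 0.574, -0.413, 0.574]
contact_force: [0.1, 0.3, -1.0]
opening: 0.196
```

```bash
python3 seam.py
```

```text
t 44.3 p [ 0.623  -0.0639  0.1031] jig [ 0.0302 -0.0527] F [ 0.1  0.3 -1. ] tipz 0.0251
s [-37.9 174.1] 1 [-49.   89.8] 2 [ 2.7 22.6] e [ -8.3 -61.7] 
straight dir [-0.13  -0.992]
slant dir [ 0.609 -0.793]
```

Call:
move_arm --pt "0 0 0 -0.3 -2 0 255" --pt "0 0 0 -0.6 -4 0 255" --pt "0 0 0 -0.9 -6 0 255" --pt "0 0 0 -1.1 -8 0 255" --pt "0 0 0 -1.4 -10 0 255" --pt "0 0 0 -1.7 -12 0 255" --pt "0 0 0 -2 -14 0 255" --pt "0 0 0 -2.2 -16 0 255" --pt "0 0 0 -2.5 -18 0 255" --pt "0 0 0 -2.8 -20 0 255" --pt "0 0 0 -3 -22 0 255" --pt "0 0 0 -3.3 -24 0 255"

```text
time: 45.5
eef_pos: [0.6198, -0.088, 0.1031]
tcp_rot: [0.413, 0.574, -0.413, 0.574]
contact_force: [1.1, -0.5, -0.6]
opening: 0.194
```

```bash
python3 seam.py
```

```text
t 45.5 p [ 0.6198 -0.088   0.1031] jig [ 0.0301 -0.0771] F [ 1.1 -0.5 -0.6] tipz 0.0251
s [-34.7 198.3] 1 [-45.7 114. ] 2 [ 6.  46.7] e [ -5.  -37.6] 
straight dir [-0.13  -0.992]
slant dir [ 0.609 -0.793]
```

Call:
move_arm --pt "0 0 0 -0.3 -2 0 255" --pt "0 0 0 -0.6 -4 0 255" --pt "0 0 0 -0.8 -6 0 255" --pt "0 0 0 -1.1 -8 0 255" --pt "0 0 0 -1.4 -10 0 255" --pt "0 0 0 -1.6 -12 0 255" --pt "0 0 0 -1.9 -14 0 255" --pt "0 0 0 -2.2 -16 0 255" --pt "0 0 0 -2.4 -18 0 255" --pt "0 0 0 -2.7 -20 0 255" --pt "0 0 0 -2.9 -22 0 255" --pt "0 0 0 -3.2 -24 0 255"

```text
time: 46.7
eef_pos: [0.6166, -0.1122, 0.1032]
tcp_rot: [0.413, 0.574, -0.413, 0.574]
contact_force: [0.9, -0.0, -0.7]
opening: 0.202
```

```bash
python3 seam.py
```

```text
t 46.7 p [ 0.6166 -0.1122  0.1032] jig [ 0.0301 -0.1015] F [ 0.9 -0.  -0.7] tipz 0.0252
s [-31.5 222.4] 1 [-42.5 138.2] 2 [ 9.2 70.9] e [ -1.9 -13.4] 
straight dir [-0.13  -0.992]
slant dir [ 0.609 -0.793]
```

Call:
move_arm --pt "0 0 0 -0.3 -2 0 255" --pt "0 0 0 -0.6 -4 0 255" --pt "0 0 0 -0.8 -6 0 255" --pt "0 0 0 -1.1 -8 0 255" --pt "0 0 0 -1.4 -10 0 255" --pt "0 0 0 -1.7 -12 0 255" --pt "0 0 0 -1.9 -13.8 0 255" --pt "0 0 0 -1.9 -13.8 0 255" --pt "0 0 0 -1.9 -13.8 0 255" --pt "0 0 0 -1.9 -13.8 0 255" --pt "0 0 0 -1.9 -13.8 0 255"

```text
time: 47.8
eef_pos: [0.6147, -0.1261, 0.1032]
tcp_rot: [0.413, 0.574, -0.413, 0.574]
contact_force: [0.7, 0.3, -1.1]
opening: 0.197
```

```bash
python3 seam.py
python3 - <<'E'
from fit import *
cs=cam('scene');s=readout.get_state();tip=s['eef_pos']-[0,0,.078]
p=proj(cs,tip).round().astype(int);print(proj(cs,tip));im=cs['color'][p[1]-40:p[1]+40,p[0]-50:p[0]+50,::-1]
cv2.imwrite('pics/s24z.png',cv2.resize(im,None,fx=7,fy=7,interpolation=cv2.INTER_CUBIC))
E
```

```text
t 47.8 p [ 0.6147 -0.1261  0.1032] jig [ 0.03   -0.1155] F [ 0.7  0.3 -1.1] tipz 0.0252
s [-29.6 236.3] 1 [-40.6 152. ] 2 [11.1 84.8] e [0.  0.5] 
straight dir [-0.13  -0.992]
slant dir [ 0.609 -0.793]
[198.99316044 212.50807501]
```

View pics/s24z.png

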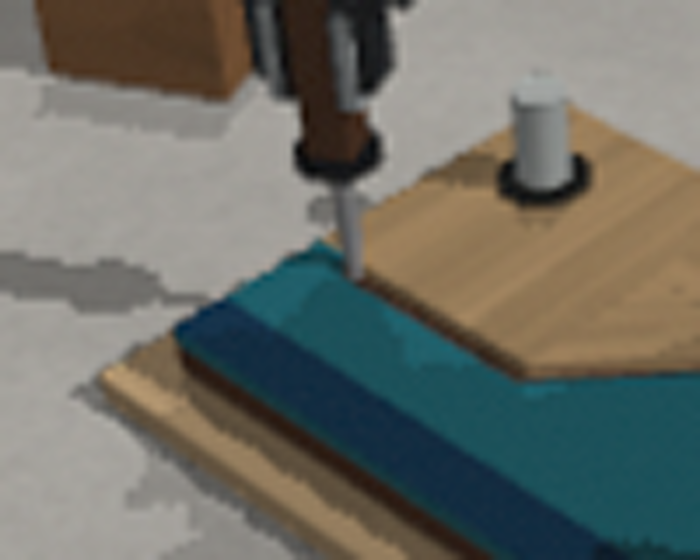

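The tip reached the right end in the groove. I'll lift straight out and carry the stylus back to the stand.

Call:
move_arm --pt "0 0 0 0 0 5 255" --pt "0 0 0 0 0 20 255" --pt "0 0 0 0 0 45 255" --pt "0 0 0 0 0 75 255" --pt "0 0 0 -10 -10 85 255" --pt "0 0 0 -25 -35 85 255" --pt "0 0 0 -45 -70 85 255" --pt "0 0 0 -65 -110 85 255" --pt "0 0 0 -85 -148 85 255" --pt "0 0 0 -98 -178 85 255" --pt "0 0 0 -104 -188 85 255" --pt "0 0 0 -106 -190 85 255"

```text
time: 49.05
eef_pos: [0.5073, -0.3172, 0.188]
tcp_rot: [0.414, 0.574, -0.414, 0.573]
contact_force: [-0.5, 0.7, -0.7]
opening: 0.204
```

Call:
move_arm --pt "0 0 0 0 0 0 255" --pt "0 0 0 0 0 0 255"

```text
time: 49.25
eef_pos: [0.5074, -0.3161, 0.1878]
tcp_rot: [0.414, 0.574, -0.413, 0.573]
contact_force: [0.3, 0.8, -0.7]
opening: 0.199
```

Run:
```python
from fit import *
c=cam('wrist','w25.png'); P=cloud(c); cs=cam('scene','s25.png')
rect(P,0.055,0.066,120,420,60,240)
s=readout.get_state(); print(s['eef_pos'],s['contact_force'],proj(c,s['eef_pos']-[0,0,.078]),proj(cs,s['eef_pos']-[0,0,.078]))
cv2.imwrite('pics/w25z.png',cv2.resize(c['color'][100:260,180:340,::-1],None,fx=4,fy=4,interpolation=cv2.INTER_CUBIC))
cv2.imwrite('pics/s25z.png',cv2.resize(cs['color'][95:195,115:225,::-1],None,fx=5,fy=5,interpolation=cv2.INTER_CUBIC))
go(.5092,-.3165,.187,-71.5)
```

```text
rect [ 508.5 -316.4] [80.7 80.3] 18.25 zmed 0.0612
[ 0.50773695 -0.31600421  0.18794969] [-0.64249632 -1.10959226 -0.43758935] [255.56900996 196.29117003] [169.4710324 144.2840604]
t 49.35 yawnow -71.6 turn [-0.0015, -0.0007, 0.0011] shift [1.5, -0.5, -0.9] | q6 0.52 all turns z [0.1, -179.9, 0.1, -179.9, 0.1]
```

View pics/w25z.png

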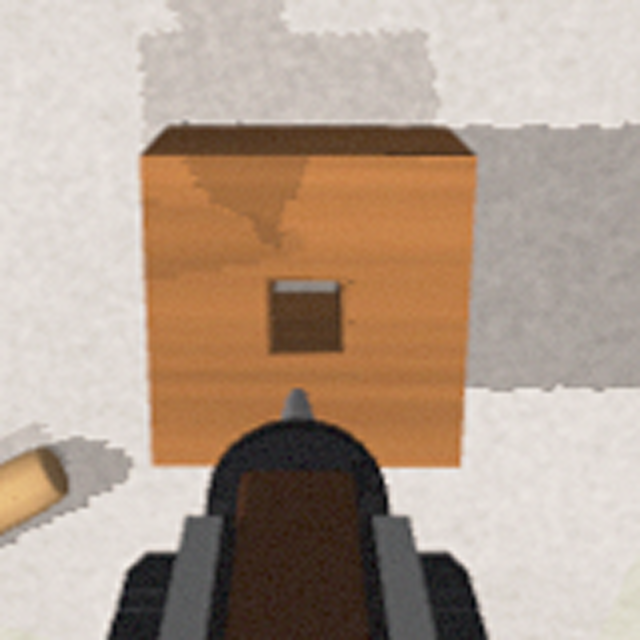

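View pics/s25z.png

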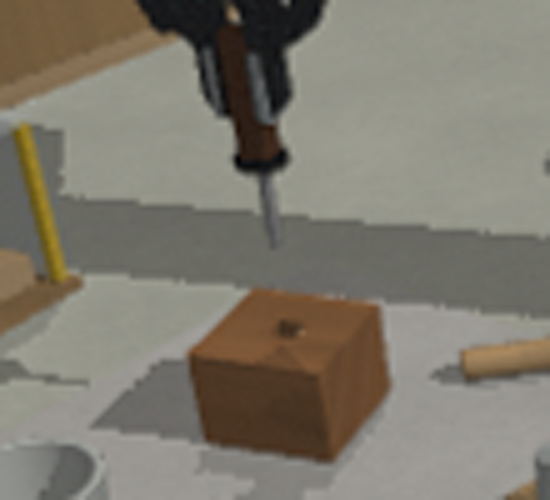

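Call:
move_arm --pt "0 0 0 1.3 -0.5 -10 255" --pt "0 0 0 1.3 -0.5 -25 255" --pt "0 0 0 1.3 -0.5 -40 255" --pt "0 0 0 1.3 -0.5 -50 255" --pt "0 0 0 1.3 -0.5 -58 255" --pt "0 0 0 1.3 -0.5 -66 255" --pt "0 0 0 1.3 -0.5 -74 255" --pt "0 0 0 1.3 -0.5 -82 255" --pt "0 0 0 1.3 -0.5 -88 255" --pt "0 0 0 1.3 -0.5 -93 255" --pt "0 0 0 1.3 -0.5 -93 255"

```text
time: 50.45
eef_pos: [0.5086, -0.3162, 0.0941]
tcp_rot: [0.414, 0.575, -0.413, 0.573]
contact_force: [-0.6, -0.1, -1.1]
opening: 0.202
```

Run:
```python
from fit import *
s=readout.get_state(); print(s['eef_pos'],s['contact_force']);c=cam('scene','s26.png')
cv2.imwrite('pics/s26z.png',cv2.resize(c['color'][95:195,115:225,::-1],None,fx=5,fy=5,interpolation=cv2.INTER_CUBIC))
go(.5094,-.3165,.0885,-71.5)
```

```text
[ 0.50864286 -0.31618773  0.09409474] [-0.61465534 -0.13765158 -1.13658969]
t 50.50 yawnow -71.6 turn [-0.0019, -0.0011, 0.001] shift [0.5, -0.1, -6.1] | q6 0.52 all turns z [0.1, -179.9, 0.1, -179.9, 0.1]
```

View pics/s26z.png

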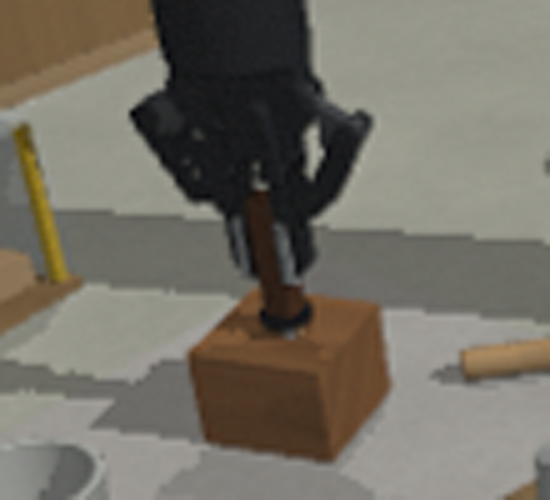

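The shaft is in the hole with the collar just above the stand top. I'll lower the last 6 mm, release and retreat straight up.

Call:
move_arm --pt "0 0 0 0.3 0 -3 255" --pt "0 0 0 0.3 0 -5 255" --pt "0 0 0 0.3 0 -5.8 255" --pt "0 0 0 0.3 0 -5.8 255" --pt "0 0 0 0.3 0 -5.8 220" --pt "0 0 0 0.3 0 -5.8 190" --pt "0 0 0 0.3 0 -5.8 150" --pt "0 0 0 0.3 0 -5.8 110" --pt "0 0 0 0.3 0 -5.8 100" --pt "0 0 0 0.3 0 -5.8 100"

```text
time: 51.5
eef_pos: [0.5092, -0.3164, 0.0889]
tcp_rot: [0.414, 0.574, -0.413, 0.573]
contact_force: [0.7, -1.0, 0.5]
opening: 0.605
```

Call:
move_arm --pt "0 0 0 0 0 10 100" --pt "0 0 0 0 0 40 100" --pt "0 0 0 0 0 80 100" --pt "0 0 0 0 0 120 100" --pt "0 0 0 0 0 150 100" --pt "0 0 0 0 0 150 100" --pt "0 0 0 0 0 150 100"

```text
time: 52.2
eef_pos: [0.5095, -0.3167, 0.2403]
tcp_rot: [0.414, 0.573, -0.413, 0.574]
contact_force: [0.9, 0.5, -0.6]
opening: 0.606
```

Run:
```python
from fit import *
c=cam('wrist','w27.png');P=cloud(c); t=cam('top','t27.png'); cs=cam('scene','s27.png')
Z=P[...,2]; k=np.zeros(Z.shape,bool);k[0:300,150:350]=1
q=P[k&(Z>0.128)&(Z<0.142)];print(len(q),np.median(q[:,2]),cv2.minAreaRect((q[:,:2]*1000).astype(np.float32)))
rect(P,0.055,0.066,120,420,60,300)
T=cloud(t)
print('tray');circ_top(t,T,100,180,170,250,0.04,0.06)
print('pins');circ_top(t,T,195,325,120,220,0.062,0.085)
cv2.imwrite('pics/t27z.png',cv2.resize(t['color'][95:275,90:410,::-1],None,fx=2.5,fy=2.5,interpolation=cv2.INTER_CUBIC))
```

```text
390 0.13609298172694365 ((507.7119140625, -315.1175842285156), (17.774187088012695, 16.73822593688965), 18.415740966796875)
rect [ 508.6 -316.3] [80.4 80.2] 18.22 zmed 0.0613
tray
top [129 198   8   8  48] circ 503.3 332.9 r 10.0 mean [0.5031 0.3323 0.049 ] zmax 0.0556
top [130 228   8   7  48] circ 423.0 326.9 r 9.8 mean [0.4229 0.3264 0.0496] zmax 0.0555
pins
top [220 140   8   8  42] circ 662.4 84.5 r 9.8 mean [0.6625 0.0846 0.0688] zmax 0.0732
top [288 185   8   8  46] circ 538.2 -100.3 r 9.9 mean [ 0.5377 -0.1002  0.0692] zmax 0.0724
```

View pics/t27z.png

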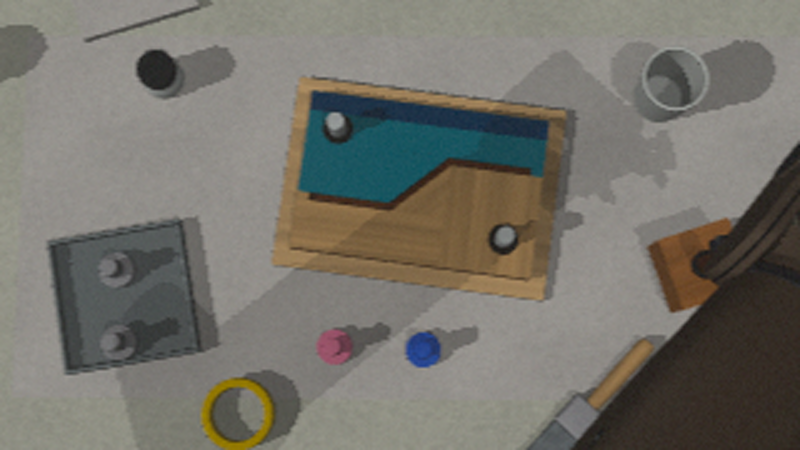

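View pics/w27.png

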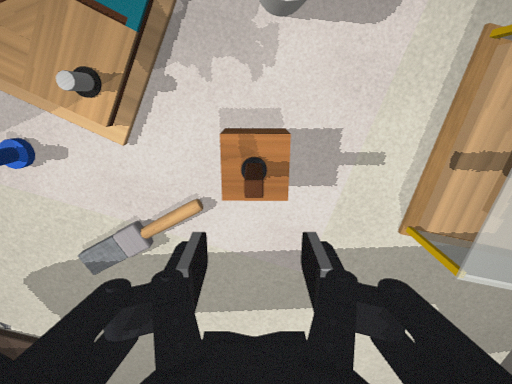

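View pics/s27.png

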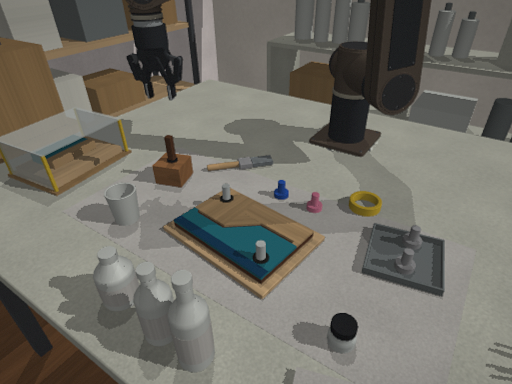

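The stylus hangs at home, with its handle top at z of about 0.136, within 1.5 mm of the stand axis. The pins are seated. The near weight in the tray has been knocked from (0.443, 0.321) to (0.423, 0.327), close to the wall, so I'll go and look.

Run:
```python
from fit import *
go(.425,.327,.17,-90)
```

```text
t 52.35 yawnow -71.6 turn [-0.0048, -0.003, -0.3217] shift [-83.4, 642.8, -66.8] | q6 0.52 all turns z [-18.4, 161.6, -18.4, 161.6, -18.4]
```

Call:
move_arm --pt "0 0 0 0 15 0 100" --pt "0 0 0 0 50 0 100" --pt "0 0 -0.05 0 95 0 100" --pt "0 0 -0.1 0 140 0 100" --pt "0 0 -0.15 0 185 0 100" --pt "0 0 -0.2 0 230 0 100" --pt "0 0 -0.25 0 275 0 100" --pt "0 0 -0.3 0 320 0 100" --pt "0 0 -0.32 -10 365 0 100" --pt "0 0 -0.32 -20 410 0 100" --pt "0 0 -0.32 -30 450 0 100" --pt "0 0 -0.32 -40 485 0 100"

```text
time: 53.55
eef_pos: [0.4663, 0.1718, 0.2355]
tcp_rot: [0.499, 0.503, -0.499, 0.498]
contact_force: [0.1, -0.4, -0.0]
opening: 0.61
```

Run:
```python
from fit import *
go(.425,.327,.17,-90)
```

```text
t 53.55 yawnow -89.8 turn [-0.0053, -0.0047, -0.0031] shift [-41.3, 155.2, -65.5] | q6 1.71 all turns z [-0.2, 179.8, -0.2, 179.8, -0.2]
```

Call:
move_arm --pt "0 0 0 -10 40 -10 100" --pt "0 0 0 -22 85 -25 100" --pt "0 0 0 -35 130 -45 100" --pt "0 0 0 -41 150 -60 100" --pt "0 0 0 -41 155 -65 100" --pt "0 0 0 -41 155 -65 100" --pt "0 0 0 -41 155 -65 100" --pt "0 0 0 -41 155 -65 100"

```text
time: 54.35
eef_pos: [0.4261, 0.326, 0.1714]
tcp_rot: [0.5, 0.503, -0.499, 0.498]
contact_force: [-0.3, 0.0, -0.3]
opening: 0.611
```

Run:
```python
from fit import *
c=cam('wrist','w28.png');P=cloud(c)
circ_top(c,P,50,450,20,330,0.044,0.06)
circ_top(c,P,50,450,20,330,0.0175,0.0215)
rect(P,0.012,0.024,50,450,20,330)
go(.4225,.327,.0245,-90)
```

```text
top [237  86  22  23 397] circ 503.5 333.6 r 9.8 mean [0.5036 0.3335 0.0521] zmax 0.0542
top [244 174  21  21 334] circ 422.4 328.0 r 9.9 mean [0.4234 0.3279 0.0515] zmax 0.0537
top [ 166   32  171  175 3343] circ 473.6 325.6 r 106.2 mean [0.475  0.3266 0.0192] zmax 0.0215
top [229  76  40  42 880] circ 503.5 333.6 r 19.8 mean [0.5041 0.3333 0.0202] zmax 0.0215
top [336 209  41  39 102] circ 359.7 211.9 r 31.0 mean [0.3679 0.2185 0.0193] zmax 0.0214
top [349 231  49  35 129] circ 340.4 190.6 r 29.8 mean [0.3254 0.1788 0.0194] zmax 0.0215
rect [473.8 325.9] [152.2 152.5] 10.11 zmed 0.0189
t 54.40 yawnow -89.9 turn [-0.0059, -0.0032, -0.0013] shift [-3.7, 1.0, -147.0] | q6 2.03 all turns z [-0.1, 179.9, -0.1, 179.9, -0.1]
```

View pics/w28.png

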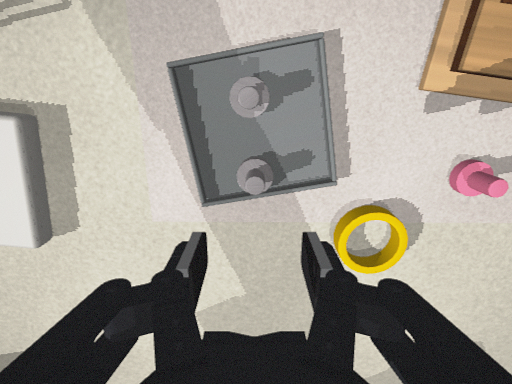

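The knocked weight is still upright on the tray floor: its top is at 51 mm, and at tray-frame x of about -50 mm it is well inside the ±60 mm limit, so I'll leave it. The bystanders haven't moved and the gripper is clear, so I'll hand in.

Run:
```python
from h import *
print(ctrl.sign_off())
```

```text
the job is handed in; nothing more can be done
None
```

I finished the job and handed it in at about 54 s of the 210 s allowed; no verdict is reported.

- **Weights:** Two weights were on the panel, and both now stand upright on the tray floor, with their tops about 51 mm above the table. One was knocked about 20 mm toward the tray's near wall after I had placed it. I measured it at about -50 mm in the tray frame, inside the ±60 mm limit but close to the wall, and left it there.
- **Pins:** I pulled the left pin to about 16 N and then the right pin to about 16 to 17 N. Each stayed at 15 N or more for over 0.7 s, and the highest reading was 17.3 N. After release, both tops were back at their seated height.
- **Seam:** The stylus point ran from the left end to the right end without lifting out, at about 2 cm/s. The tip stayed about 25 mm up in the jig frame, within the 18 to 27.5 mm limit. I worked that height out from the arm's position, not by touching the groove floor. Side forces stayed near the noise level, and pictures at both ends and near both bends showed the tip in the groove.
- **Stylus:** It is back hanging upright in its stand, with its handle within about 1.5 mm of the stand's centre.
- **Final checks:** The bystanders I could see had not moved, and the gripper was touching nothing at hand-in. No check failed; the only one that disagreed was the knocked weight.

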